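# Set out the china pots on the railed display stand

### The arm

A 6-joint arm with a two-finger parallel gripper is mounted at the origin on the work surface. World frame = base frame: x ahead of the robot, y to its left, z up, the work surface at z = 0. Lengths are in mm, angles in rad, forces in N, time in s.
With the tool pointing down it reaches from about 300 to 875 mm from the base axis. Payload 6.4 kg.
Tool frame: the origin (TCP) lies at the very end of the fingers, on their centre line; the grasp point (between the pads) lies 19 mm behind it; y points along the fingers, z is the direction in which the jaws open and shut, and the axes are right-handed (so a half turn about y gives the same grasp; the last joint's range is limited). The gripper opens to 88 mm and grips with 3 to 60 N. Pads are 18 mm wide; open, the fingers measure 123 mm over their backs; the gripper's body (75 mm by 187 mm) begins 45 mm behind the grasp point.
Start: joints at [-1.455, 0.181, 1.607, -0, 1.354, -0.206], TCP at [181.874, -545.493, 238.714] pointing down, gripper open.
Joint ranges: [-2.99, 2.99], [-0.89, 2.07], [0.3, 2.58], [-1.14, 4.28], [0, 2.63], [-3.12, 3.12]. Speed limits (rad/s): [2.57, 2.57, 3.01, 3.14, 3.14, 3.14].

### API

Orientations are given as a unit quaternion [x, y, z, w].
In Python, from plant import ctrl, cams, sign_off gives the robot as it stands.
- The arm moves only by the tool apply_moves, never from a script. Its argument "increments" is a list of rows, each a list of 3 entries, a list of its own where there are three numbers: the shift along the tool's x, y, z in cm, then the turn, a rotation vector about the tool's x, y, z in degrees, then the opening, from -1 (shut) to 1 (fully open), so that 0 is half open. In form: [[[tx, ty, tz], [wx, wy, wz], gripper], ...]. A call has 1 to 5 rows; each row is the pose to reach, as a shift and turn from the pose commanded when the call began, along the tool's axes at that moment; what a row does not reach only later rows make up. A row lasts 1/8 s, in which the tool goes at most 62.5 mm and 10.7 degrees, less where a joint would pass 70% of its speed; a pose out of reach is approached as far as the arm can. A call with a gripper value outside its range is refused whole. The fingers move at their own pace and stop on an object; the grip force is fixed at half the most. Time passes only in rows, so rows that repeat a pose let the fingers close. It gives the time, the measured TCP pose, the force and the opening at its end, in the units of the state.
- ctrl.sense(): the state, without advancing time (a new reading comes with each control period).
- cams.read_camera(name): name is "scene" or "top" or "wrist"; returns the picture (400x640x3 uint8, red, green, blue); there is no depth.
- cams.get_calibration(name): a dict with "fx", "fy", "cx", "cy" (pixels), "world_from_camera" (4x4, takes a point from camera to world coordinates); the wrist camera has in their place "T_tool_cam" (4x4, takes a point from camera to tool coordinates, whose origin is the TCP and whose axes are the tool frame's). Camera axes: x right, y up, looking along -z (the intrinsics and any distortion apply to the point x, -y, -z); pixel columns grow to the right and rows downward; lengths in mm; the calibration is good to about 2 mm. The wrist camera is an equidistant fisheye: a pixel r from the principal point sees the ray r / f radians off the axis. A picture is of the moment at which its call begins: read the wrist's pose just before it. get_calibration takes no time and is no camera call.
- sign_off(): hands the job in, once; it reports no verdict.
The state is a dict: "time": time; "joints": joint angles; "qd": joint speeds; "tau": joint torques, N m; "eef_pos": TCP position; "orientation": TCP orientation; "wrist_force": force on the tool from outside, world axes, zero at the start; "wrist_torque": the same for the moment, N m; "finger_gap": finger opening in mm.
Only numpy, scipy, OpenCV 4.12 (cv2) and the standard library are available. Lean on these libraries where they do the work, as an engineer would, in place of code of your own. Each camera call takes 0.05 s, during which the arm holds its last target.

### The job

Get the shop's display ready, handling the china gently throughout (never squeeze or press any china piece with more than 80 N in total over the fingers, and set the pots down softly). First slide the covered dish along the sideboard, never lifting or tipping it, from the square felt mat until it stands centred on the round one; then stand every small lidded pot upright on the wooden display stand, behind the line of the two brass eyes; and last push the brass rod through both eyes so that its tip stands out past the far eye, and let go. Leave the candlestick, the bell and the paperweight where they are.

Things in the scene. Friction and masses are not known exactly. Their poses are not given: they have to be found in the camera images.
- dish: White stoneware dish, 0.5 kg, lid fixed on: round, 110 mm across (lid rim 114), lid top 40 mm high, with a plain upright round knob in the middle, 22 mm across, 38 to 62 mm high: pinch it from above. Origin: centre of underside, z up. Starts on the square mat. Breaks at over 80 N from the fingers (both pads summed), if lifted over 12 mm or tipped over 0.2 rad.
- mat_square: Square grey felt mat 130 mm wide, flush with the surface (1 mm, does not collide), on which the dish starts. Origin: its centre.
- mat_round: Round grey felt mat 130 mm across, flush with the surface (1 mm, does not collide): where the dish must finally stand, centred within 18 mm. Origin: its centre.
- pot0: Small lidded white china pot, lid fixed on, brass bead on top: round, straight-sided, 44 mm across, 45 mm high (56 with the bead), 90 g. Origin: centre of underside, z up. Starts upright on the sideboard; two to four are there (the others None). Grip across the body. Breaks at over 80 N from the fingers (both pads summed), or over 45 N of contact with the stand.
- pot1: Small lidded white china pot, lid fixed on, brass bead on top: round, straight-sided, 44 mm across, 45 mm high (56 with the bead), 90 g. Origin: centre of underside, z up. Starts upright on the sideboard; two to four are there (the others None). Grip across the body. Breaks at over 80 N from the fingers (both pads summed), or over 45 N of contact with the stand.
- pot2: Small lidded white china pot, lid fixed on, brass bead on top: round, straight-sided, 44 mm across, 45 mm high (56 with the bead), 90 g. Origin: centre of underside, z up. Starts upright on the sideboard; two to four are there (the others None). Grip across the body. Breaks at over 80 N from the fingers (both pads summed), or over 45 N of contact with the stand.
- pot3: Small lidded white china pot, lid fixed on, brass bead on top: round, straight-sided, 44 mm across, 45 mm high (56 with the bead), 90 g. Origin: centre of underside, z up. Starts upright on the sideboard; two to four are there (the others None). Grip across the body. Breaks at over 80 N from the fingers (both pads summed), or over 45 N of contact with the stand.
- stand: Fixed wooden display stand: flat board 180 mm deep (its x -0.075 to 0.105) by 300 mm wide (its y), 18 mm thick, no rim. Origin on the underside; z up, x away from the robot at yaw 0. Two brass eyes on 7 mm posts stand at its x = -0.055, y = +0.08 and -0.08. Pots stand upright behind them: centre at its x -0.022 to 0.1, y within 0.14 of 0.
- rail (a point): Point midway between the centres of the two brass eyes, 75 mm above the sideboard; axes as the stand's. The eyes' common axis is its y.
- eye_left (a point): Centre of the hole of the left (stand's +y) brass eye: a ring of 6 mm round wire, clear hole about 18 mm across, its axis level along the stand's y.
- eye_right (a point): Centre of the hole of the right (stand's -y) brass eye, the same.
- rod: Brass rod 8 mm thick, 60 g. Its x runs from handle to tip; origin on its axis; tip at x = 0.115; round wooden handle, 22 mm thick (wider than the eyes), x = -0.14 to -0.095, stays outside the eyes. Starts level in the rest, axis 34 mm up, tip to the robot's right. May enter from either side. Done with origin within 30 mm of rail along the rail, 10 mm across and in height.
- rest: Fixed low wooden rest with two notched blocks (38 mm high, notch floor 30 mm, 150 mm apart along its y) in which the rod lies along its y; the handle overhangs at its +y end, free to grip from above.
- candlestick: Bystander: brass candlestick, 118 mm high, foot 90 mm across.
- bell: Bystander: small brass hand bell, 68 mm high, 48 mm across.
- paperweight: Bystander: green glass paperweight, 64 mm across, 41 mm high.
There are look-alikes about, which are no part of the job. What is shaped like the pot0 but pink is not meant. Leave any blue look-alike of the dish alone.

How it is judged:
By the outcome, as a careful person would: the job done as asked, in the order asked, and still so for the second after the job is handed in, with the robot touching nothing.
Of pot0, pot1, pot2, pot3 only 2 to 4 are there at a start; the rules pass over those that are not, and their reading is None.
At some moment in a run one of pot0, pot1, pot2, pot3, dish may be knocked a few centimetres aside while the robot is not near it.
It also fails if it takes over 210 s, if anything falls off the work surface, if the arm or the gripper's body presses on something with over 40 N, if the wrist force passes 120 N, or if a joint passes its speed limit or range.

## Working session

There is one attempt and no reset: what is moved stays moved. The work goes in short steps, Python scripts to look and compute and a tool call to move; the robot and the scene stay as the last step left them, time stands still between calls to the robot, and variables do not carry over. Pictures are saved under pics/ and viewed, and the job is handed in when it is done.

Besides the shell and the picture viewer there is one more tool, called as name(argument=value, ...) on one line, values as JSON. apply_moves: Moves the arm, as the interface text tells. Its arguments: {"type":"object","properties":{"increments":{"type":"array","items":{"type":"array"}}},"required":["increments"]}

```bash
ls; mkdir -p pics; python3 - <<'E'
from plant import ctrl,cams
import cv2
print(ctrl.sense())
for n in ["scene","top","wrist"]:
    c=cams.get_calibration(n);print(n,c)
    im=cams.read_camera(n);cv2.imwrite(f"pics/{n}0.png",im[:,:,::-1])
E
```

```text
pics
{'time': 0.0, 'joints': array([-1.45529418e+00,  1.81523692e-01,  1.60795873e+00, -2.03577655e-05,
        1.35383321e+00, -2.06318754e-01]), 'qd': array([-0.00110274,  0.00116196, -0.00098797, -0.00050107,  0.00028619,
        0.00022541]), 'tau': array([-1.90168947e-03, -4.33877885e+01, -3.41850722e+01,  6.98801363e-02,
        3.87626141e-02, -1.14205443e-04]), 'eef_pos': array([ 181.80783715, -544.9466648 ,  237.84372437]), 'orientation': array([-0.11327136,  0.6985806 , -0.69736289,  0.11331262]), 'wrist_force': array([-0.07777636, -0.35219143,  1.32564863]), 'wrist_torque': array([-0.02995365, -0.03642915, -0.06620762]), 'finger_gap': 88.47539391670024}
scene {'fx': 402.31478005813767, 'fy': 402.31478005813767, 'cx': 320.74547253778917, 'cy': 193.7538215746357, 'world_from_camera': array([[-7.04357729e-01, -4.56450191e-01,  5.43629849e-01,
         1.05962036e+03],
       [ 7.09618048e-01, -4.33404266e-01,  5.55520448e-01,
         5.18100203e+02],
       [-1.79559189e-02,  7.77054673e-01,  6.29176939e-01,
         7.21941644e+02],
       [ 0.00000000e+00,  0.00000000e+00,
[... 282 characters left out ...]
1,  2.56704834e-02,  4.14709071e-03,
        -4.78438746e+01],
       [ 7.49935387e-03,  1.31905622e-01,  9.91233911e-01,
         1.07398426e+03],
       [ 0.00000000e+00,  0.00000000e+00,  0.00000000e+00,
         1.00000000e+00]])}
wrist {'fx': 309.70691628693146, 'fy': 309.70691628693146, 'cx': 324.2840148899577, 'cy': 202.18663981461248, 'T_tool_cam': array([[-6.57106859e-04, -9.60126880e-01, -2.79563842e-01,
        -7.28945692e+01],
       [-4.61447867e-04,  2.79564164e-01, -9.60126901e-01,
        -1.47131117e+02],
       [ 9.99999678e-01, -5.01901834e-04, -6.26752031e-04,
        -5.48322936e-01],
       [ 0.00000000e+00,  0.00000000e+00,  0.00000000e+00,
         1.00000000e+00]])}
```

View pics/top0.png

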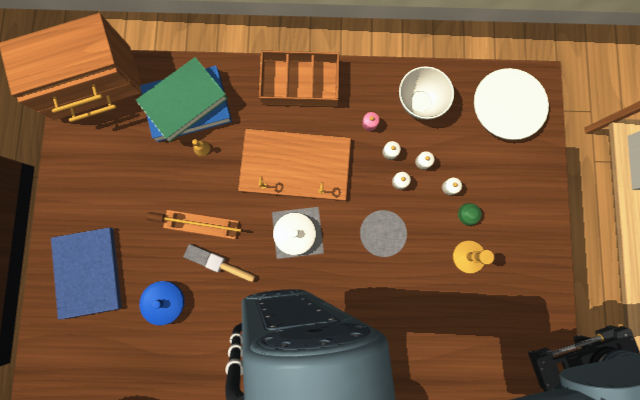

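View pics/scene0.png

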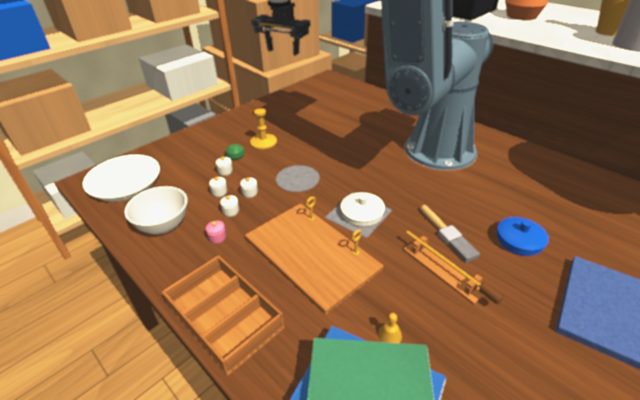

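View pics/wrist0.png

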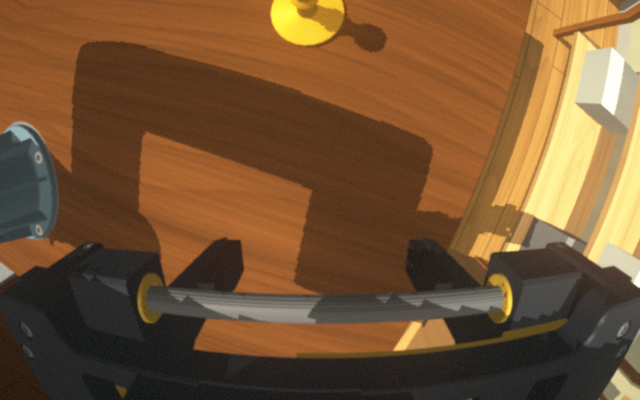

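```bash
cat > h.py <<'E'
import numpy as np,cv2
from plant import ctrl,cams
from scipy.spatial.transform import Rotation as R
def ray(n,u,v,pose=None):
    c=cams.get_calibration(n)
    if n=="wrist":
        p,q=pose;T=np.eye(4);T[:3,:3]=R.from_quat(q).as_matrix();T[:3,3]=p
        M=T@c["T_tool_cam"]
        x=u-c["cx"];y=v-c["cy"];r=np.hypot(x,y);th=r/c["fx"]
        d=np.array([np.sin(th)*x/max(r,1e-9),-np.sin(th)*y/max(r,1e-9),-np.cos(th)])
    else:
        M=c["world_from_camera"];d=np.array([(u-c["cx"])/c["fx"],-(v-c["cy"])/c["fy"],-1.])
    return M[:3,3],M[:3,:3]@d
def pl(n,u,v,z,pose=None):
    o,d=ray(n,u,v,pose);return o+d*(z-o[2])/d[2]
def proj(n,p,pose=None):
    c=cams.get_calibration(n)
    if n=="wrist":
        P,q=pose;T=np.eye(4);T[:3,:3]=R.from_quat(q).as_matrix();T[:3,3]=P
        M=T@c["T_tool_cam"]
    else: M=c["world_from_camera"]
    x=np.linalg.inv(M)@np.append(p,1.);X,Y,Z=x[0],-x[1],-x[2]
    if n=="wrist":
        s=np.hypot(X,Y);th=np.arctan2(s,Z);return c["cx"]+c["fx"]*th*X/s,c["cy"]+c["fx"]*th*Y/s
    return c["cx"]+c["fx"]*X/Z,c["cy"]+c["fy"]*Y/Z
def tri(rays):
    A=np.zeros((3,3));b=np.zeros(3)
    for o,d in rays:
        d=d/np.linalg.norm(d);P=np.eye(3)-np.outer(d,d);A+=P;b+=P@o
    x=np.linalg.solve(A,b)
    return x,[np.linalg.norm((np.eye(3)-np.outer(d,d)/(d@d))@(x-o)) for o,d in rays]
def grab(n,name=None):
    s=ctrl.sense();pose=(s["eef_pos"],s["orientation"])
    im=cams.read_camera(n)
    if name: cv2.imwrite(f"pics/{name}.png",im[:,:,::-1])
    return im,pose
def blobs(mask,amin=15):
    n,l,st,ce=cv2.connectedComponentsWithStats(mask.astype(np.uint8))
    return [(ce[i],st[i]) for i in range(1,n) if st[i,4]>=amin]
def hsv(im): return cv2.cvtColor(im,cv2.COLOR_RGB2HSV)
def white(im): h=hsv(im);return (h[...,2]>150)&(h[...,1]<60)
def brass(im): h=hsv(im);return (h[...,0]>15)&(h[...,0]<32)&(h[...,1]>120)&(h[...,2]>110)
E
python3 - <<'E'
from h import *
im=cv2.imread("pics/top0.png")[:,:,::-1].copy()
sc=cv2.imread("pics/scene0.png")[:,:,::-1].copy()
print("white top")
for c,s in blobs(white(im)):
    print(c.round(1),s, pl("top",*c,45).round(1))
print("brass top")
for c,s in blobs(brass(im),6): print(c.round(1),s,pl("top",*c,75).round(1))
print("gray")
h=hsv(im);g=(h[...,1]<50)&(h[...,2]>60)&(h[...,2]<150)
for c,s in blobs(g,100): print(c.round(1),s,pl("top",*c,1).round(1))
print("white scene")
for c,s in blobs(white(sc),30): print(c.round(1),s,pl("scene",*c,30).round(1))
print("brass scene")
for c,s in blobs(brass(sc),6): print(c.round(1),s,pl("scene",*c,75).round(1))
big=cv2.resize(im[90:280,140:480],None,fx=2.3,fy=2.3,interpolation=cv2.INTER_CUBIC);cv2.imwrite("pics/topbig.png",big[:,:,::-1])
big=cv2.resize(sc[180:310,200:520],None,fx=2.5,fy=2.5,interpolation=cv2.INTER_CUBIC);cv2.imwrite("pics/scbig.png",big[:,:,::-1])
E
```

```text
white top
[426.6  92.3] [ 399   67   55   52 2185] [ 821.2 -339.2   45. ]
[510.9 103.5] [ 474   68   75   71 4163] [ 795.  -574.1   45. ]
[634.6 158.4] [628 131  12  58 541] [ 647.2 -908.1   45. ]
[391.  149.5] [383 142  17  16 195] [ 654.2 -239.7   45. ]
[424.4 159.5] [416 152  18  15 204] [ 628.6 -331.2   45. ]
[400.8 179.8] [393 172  17  16 207] [ 570.5 -266.5   45. ]
[451.7 185.7] [443 178  19  16 220] [ 558.  -404.2   45. ]
[293.6 233.5] [ 273  210   43   47 1471] [418.2  18.5  45. ]
[306.9 212.2] [304 211   7   4  17] [475.8 -15.   45. ]
[377.9 226. ] [374 224   8   5  23] [ 443.9 -205.2   45. ]
[400.  235.1] [399 232   3   7  15] [ 421. -264.   45.]
[399.6 244.5] [395 243   9   5  19] [ 396.1 -263.    45. ]
[213.5 262.3] [203 254  20  18 215] [337.4 225.9  45. ]
[279.4 255.6] [277 254   6   4  17] [359.2  53.9  45. ]
[233.1 336.6] [230 334  10   9  30] [150.9 164.2  45. ]
[232.3 348.7] [228 345  13  12  45] [121.1 164.7  45. ]
[230.3 364.9] [226 361  14  13  53] [ 81.6 167.6  45. ]
[294.7 381.6] [ 268  365   53   35 1667] [45.  3. 45.]
[605.9 389.7] [603 389   8   3  15] [  43
[... 5381 characters left out ...]
566.9 123.   75. ]
[443.5 258.1] [406 230  75  57 376] [475.2 288.1  75. ]
[337.8 258.7] [314 236  51  45 170] [631.6 128.   75. ]
[460.1 275.7] [458 274   5   4   7] [493.4 337.7  75. ]
[217.7 280.4] [214 277   9   8  26] [843.3  -7.9  75. ]
[207.2 285.9] [201 281  12  11  77] [865.8 -11.4  75. ]
[234.5 297.5] [232 295   6   6  15] [844.3  51.2  75. ]
[189.2 304.1] [188 302   4   5  10] [9.141e+02 9.000e-01 7.500e+01]
[390.8 330.1] [379 312  23  31 485] [690.2 312.2  75. ]
[205.5 321.6] [199 315  15  14 114] [913.3  56.7  75. ]
[245.6 327.5] [240 322  13  12  70] [869.2 120.1  75. ]
[225.9 342.8] [218 335  17  17 160] [911.9 119.7  75. ]
[416. 343.] [413 343   7   1   7] [679.8 359.   75. ]
```

View pics/topbig.png

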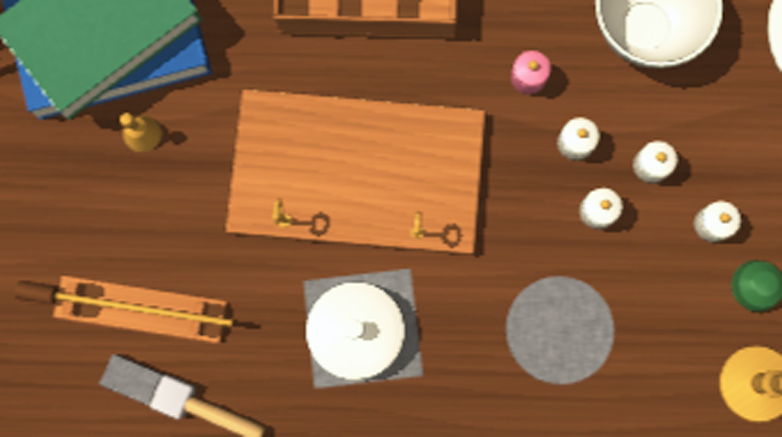

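View pics/scbig.png

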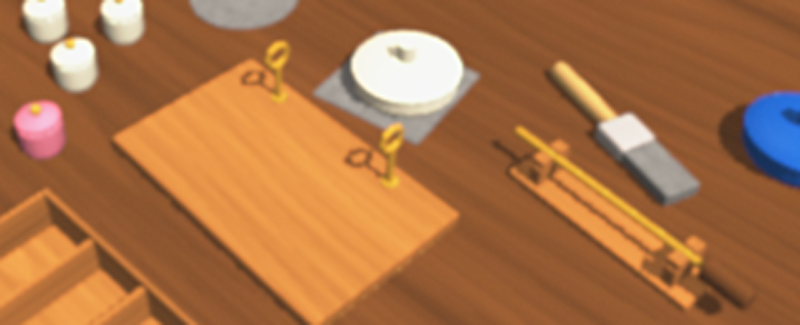

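```bash
python3 - <<'E'
from h import *
T=[(392.8,147.5),(427,157.8),(402.6,178.5),(454.8,184.3)]
S=[(227.4,196.4),(216,177.8),(247.1,178.4),(222,157.2)]
for t,s in zip(T,S):
    x,e=tri([ray("top",*t),ray("scene",*s)]);print("bead",x.round(1),np.round(e,1),pl("top",*t,52).round(1))
im=cv2.imread("pics/top0.png")[:,:,::-1].copy()
h=hsv(im)
# stand mask: orange wood
m=(h[...,0]>5)&(h[...,0]<18)&(h[...,1]>100)&(h[...,2]>165)
for c,s in blobs(m,300):
    print(c.round(1),s)
n,l,st,ce=cv2.connectedComponentsWithStats(m.astype(np.uint8))
i=l[150,300]; mm=(l==i).astype(np.uint8); mm=cv2.morphologyEx(mm,cv2.MORPH_CLOSE,np.ones((9,9)))
cn=max(cv2.findContours(mm,0,2)[0],key=cv2.contourArea)
P=np.array([pl("top",*p[0],18)[:2] for p in cn],np.float32)
r=cv2.minAreaRect(P);print("stand",r,cv2.boxPoints(r).round(1))
# dish
w=white(im);n,l,st,ce=cv2.connectedComponentsWithStats(cv2.morphologyEx(w.astype(np.uint8),cv2.MORPH_OPEN,np.ones((3,3))))
i=l[235,285];cn=max(cv2.findContours((l==i).astype(np.uint8),0,1)[0],key=cv2.contourArea)
P=np.array([pl("top",*p[0],34)[:2] for p in cn],np.float32);print("dish",cv2.minEnclosingCircle(P),cv2.fitEllipse(P))
g=(h[...,1]<50)&(h[...,2]>60)&(h[...,2]<165);g[:,:340]=0;g[:200]=0;g[:,420:]=0;g[270:]=0
cn=max(cv2.findContours(g.astype(np.uint8),0,1)[0],key=cv2.contourArea)
P=np.array([pl("top",*p[0],1)[:2] for p in cn],np.float32);print("mat",cv2.minEnclosingCircle(P),cv2.fitEllipse(P))
# rod
b=brass(im);n,l,st,ce=cv2.connectedComponentsWithStats(b.astype(np.uint8));i=l[int(224),202] 
for k in range(1,n):
    if abs(ce[k]-[201.9,224]).sum()<1:
        ys,xs=np.nonzero(l==k);q=np.array([pl("top",x,y,34)[:2] for x,y in zip(xs,ys)],np.float32)
        v=cv2.fitLine(q,2,0,.01,.01).ravel();t=(q-v[2:])@v[:2];print("rod",v,t.min(),t.max(),v[2:]+t.min()*v[:2],v[2:]+t.max()*v[:2])
cv2.imwrite("pics/dish.png",cv2.resize(im[200:265,150:330],None,fx=4.4,fy=4.4,interpolation=cv2.INTER_CUBIC)[:,:,::-1])
cv2.imwrite("pics/eyes.png",cv2.resize(im[120:210,230:360],None,fx=6,fy=6,interpolation=cv2.INTER_CUBIC)[:,:,::-1])
E
```

```text
bead [ 658.4 -243.8   52.2] [0.6 0.6] [ 658.  -243.4   52. ]
bead [ 632.2 -336.7   51.6] [0.4 0.4] [ 631.8 -336.3   52. ]
bead [ 573.5 -270.4   51.6] [0.7 0.7] [ 572.9 -269.9   52. ]
bead [ 561.2 -410.7   52.2] [0.6 0.6] [ 560.7 -410.3   52. ]
[55.3 53.4] [   0   13  114   82 5636]
[151.4  34.2] [ 107   19   80   32 1868]
[201.9  37.3] [187  23  30  29 771]
[232.7  38.2] [218  24  30  29 805]
[298.5  58.1] [ 248   26   92   74 3844]
[355.7  42.9] [341  30  30  26 730]
[386.5  43.9] [372  32  30  25 720]
[417.1  45.3] [403  33  30  25 678]
[448.1  46.3] [434  35  29  23 615]
[478.9  47.4] [465  36  29  23 637]
[509.5  48.4] [495  38  30  22 583]
[574.1  75.1] [ 557   41   33   70 1775]
[603.2  79.5] [ 587   42   34   81 2155]
[629.2  72.9] [ 618   44   22   65 1211]
[66.1 84.6] [ 17  68 100  34 438]
[587.1 199.6] [ 565  112   38  196 2633]
[617.8 210.2] [603 122  24 182 658]
[294.2 163.2] [ 238  129  113   71 6417]
[601.  147.6] [593 134  17  27 385]
[607.2 231.6] [ 595  162   26  141 2101]
[201.2 218.3] [166 210  72  17 418]
[199.6 229.4] [163 220  72  19 464]
stand ((614.2257690429688, 25.01605224609375), (298.4729919433594, 177.54177856445312), 86.39667510986328) [[ 516.3 -118.3]
 [ 693.4 -129.5]
 [ 712.2  168.4]
 [ 535.   179.5]]
dish ((417.99560546875, 19.135398864746094), 58.471649169921875) ((418.89031982421875, 18.924488067626953), (112.08280944824219, 113.74561309814453), 51.2519416809082)
mat ((428.4179382324219, -226.04168701171875), 64.06671905517578) ((428.2729797363281, -226.09967041015625), (124.46685028076172, 125.83019256591797), 83.18376922607422)
rod [1.3026090e-01 9.9147975e-01 4.3800500e+02 2.6616705e+02] -104.38138 104.044464 [424.4082  162.67503] [451.55792 369.32504]
```

View pics/dish.png

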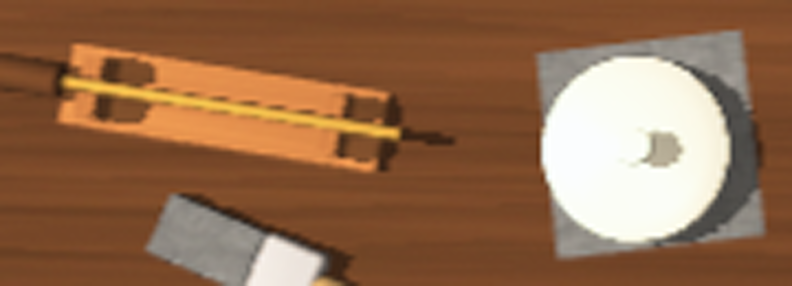

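View pics/eyes.png

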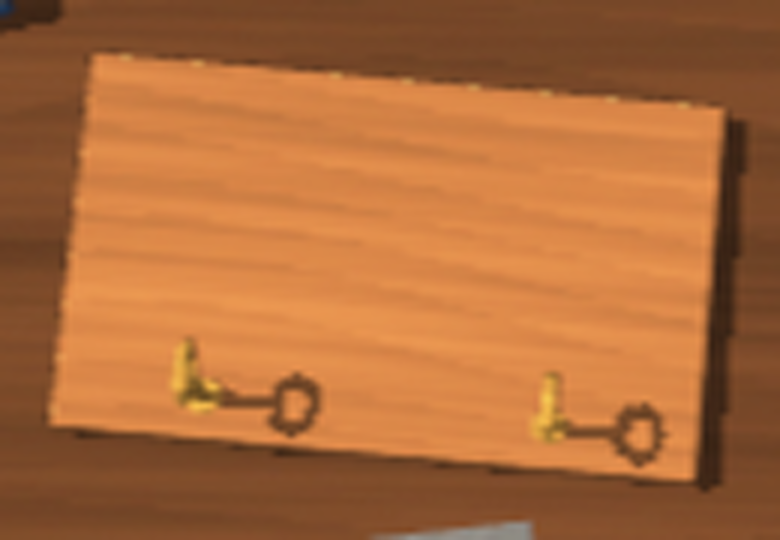

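```bash
cat >> h.py <<'E'
def plan(pos,yaw_z):
    """pos TCP world mm; yaw_z: world direction angle (deg) of jaw axis, tool straight down"""
    s=ctrl.sense();p=np.array(s["eef_pos"]);Rc=R.from_quat(s["orientation"])
    best=None
    for k in (0,180):
        a=np.deg2rad(yaw_z+k);z=np.array([np.cos(a),np.sin(a),0]);y=np.array([0,0,-1.]);x=np.cross(y,z)
        Rt=R.from_matrix(np.c_[x,y,z]);rv=(Rc.inv()*Rt).as_rotvec(degrees=True)
        if best is None or np.linalg.norm(rv)<np.linalg.norm(best): best=rv
    sh=Rc.inv().apply(np.array(pos)-p)/10
    print("shift cm",sh.round(2),"turn",best.round(2),"| at",p.round(1),"gap",round(s["finger_gap"],1),"F",np.round(s["wrist_force"],1),"t",round(s["time"],2), "jawdir",np.round(np.degrees(np.arctan2(*Rc.as_matrix()[[1,0],2])),2),"j",np.round(s["joints"],2))
E
python3 -c "
from h import *
plan((418,19,140),90);plan((418,19,140),0)"
```

```text
shift cm [-40.24   9.87 -46.03] turn [ 0.08 18.44 -0.  ] | at [ 181.8 -545.1  238. ] gap 88.4 F [ 0.1 -0.2 -0.2] t 0.15 jawdir -71.56 j [-1.46  0.18  1.61 -0.    1.35 -0.21]
shift cm [-40.24   9.87 -46.03] turn [ 6.000e-02 -7.156e+01 -6.000e-02] | at [ 181.8 -545.1  238. ] gap 88.4 F [ 0.1 -0.2 -0.2] t 0.15 jawdir -71.56 j [-1.46  0.18  1.61 -0.    1.35 -0.21]
```

apply_moves(increments=[[[-8,0,-9.2],[0,4.6,0],0],[[-16,0,-18.4],[0,9.2,0],0],[[-24,2,-27.6],[0,13.8,0],0],[[-32,5,-36.8],[0,18.44,0],0],[[-40.2,8,-46],[0,18.44,0],0]])

```text
time: 0.78
eef_pos: [301.7, -257.0, 213.0]
orientation: [-0.001, -0.707, 0.707, 0.0]
wrist_force: [1.9, -0.2, 1.3]
finger_gap: 44.2
```

```bash
python3 -c "
from h import *
plan((418,19,140),-90)
im,p=grab('wrist','w1');print(p[0].round(1))
plan((418,19,140),-90)"
```

```text
shift cm [-11.58   7.29 -27.62] turn [-0.03 -0.1  -0.04] | at [ 301.7 -257.   213. ] gap 44.2 F [ 1.9 -0.2  1.3] t 0.78 jawdir -90.1 j [-1.01 -0.22  2.06  0.    1.31  0.56]
[ 301.7 -257.   213. ]
shift cm [-11.6    7.25 -26.82] turn [0.37 0.17 0.01] | at [ 302.8 -250.   210.7] gap 44.0 F [ 1.7  4.9 -1.9] t 0.82 jawdir -89.83 j [-1.   -0.22  2.06  0.    1.31  0.57]
```

View pics/w1.png

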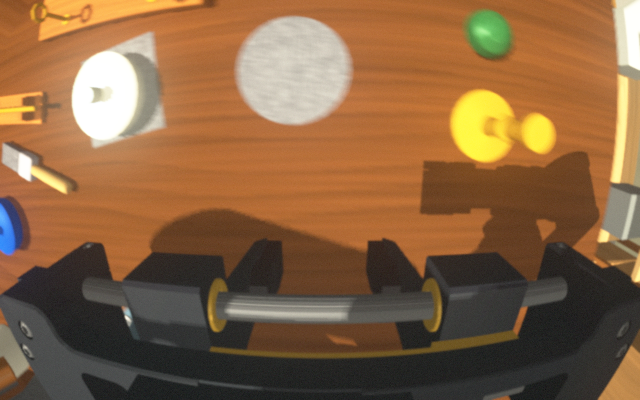

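apply_moves(increments=[[[-3,1.5,-6],[0,0,0],0],[[-6,3,-12],[0,0,0],0],[[-9,5,-19],[0,0,0],0],[[-11.6,7.2,-26.8],[0,0,0],0],[[-11.6,7.2,-26.8],[0,0,0],0]])

```text
time: 1.45
eef_pos: [417.6, 11.3, 140.7]
orientation: [-0.0, 0.707, -0.707, 0.0]
wrist_force: [1.1, 0.0, 0.1]
finger_gap: 44.2
```

apply_moves(increments=[[[0,0,0],[0,0,0],0],[[0,0,0],[0,0,0],0],[[0,0,0],[0,0,0],0]])

```text
time: 1.82
eef_pos: [417.5, 8.0, 141.5]
orientation: [-0.001, -0.707, 0.707, 0.0]
wrist_force: [0.6, -1.0, -0.1]
finger_gap: 44.2
```

```bash
python3 -c "
from h import *
plan((418,19,90),-90)
im,p=grab('wrist','w2');print(p[0].round(1))
print(proj('wrist',(418,19,62),p),proj('wrist',(544,29,75),p),proj('wrist',(549,109,75),p),proj('wrist',(539.3,-50.4,75),p))
for q in ('top','scene'): grab(q,q+'1')
"
```

```text
shift cm [-0.04  5.15 -1.1 ] turn [-0.02 -0.11 -0.04] | at [417.5   8.  141.5] gap 44.2 F [ 0.6 -1.  -0.1] t 1.82 jawdir -90.11 j [-0.27 -0.06  2.08 -0.    1.13  1.31]
[417.5   8.  141.5]
(np.float64(310.7772938496589), np.float64(210.06186173368025)) (np.float64(294.128756520412), np.float64(38.69624510241172)) (np.float64(185.8083084660395), np.float64(42.41301414855059)) (np.float64(409.03656905390534), np.float64(48.28049749004944))
```

View pics/w2.png

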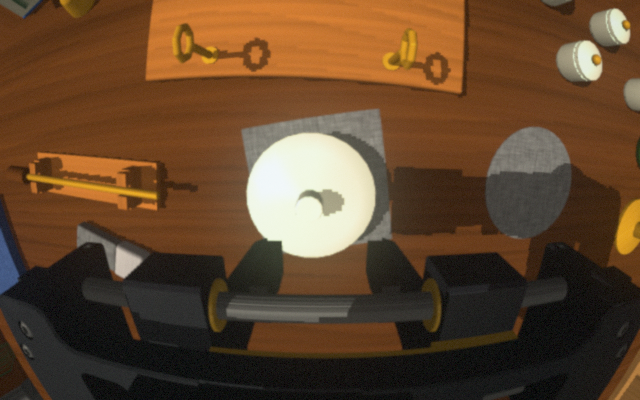

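View pics/scene1.png

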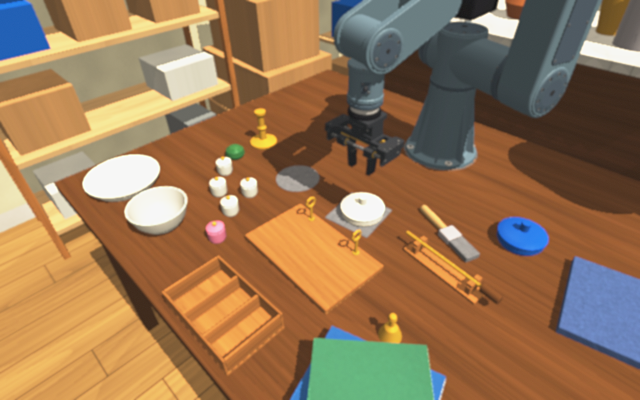

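```bash
python3 -c "
from h import *
im=cv2.imread('pics/w2.png');cv2.imwrite('pics/k.png',cv2.resize(im[170:250,270:370],None,fx=7,fy=7,interpolation=cv2.INTER_CUBIC))
cv2.imwrite('pics/e.png',cv2.resize(im[10:110,140:470],None,fx=2.4,fy=2.4,interpolation=cv2.INTER_CUBIC))
"
```

```text
(no output)
```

View pics/k.png

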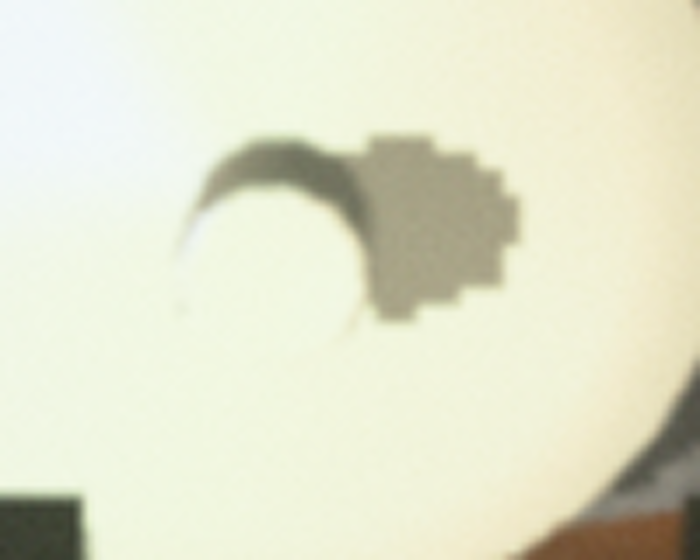

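View pics/e.png

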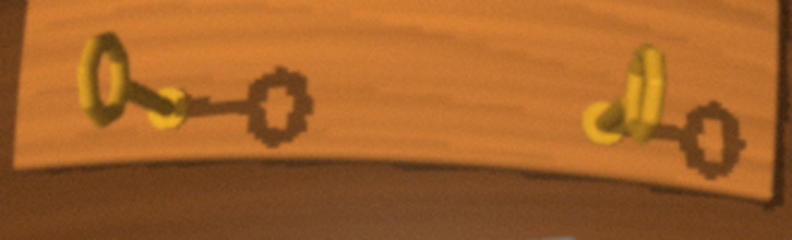

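```bash
python3 -c "
from h import *
p=(np.array([417.5,8.0,141.5]),np.array([0,-.7071,.7071,0]))
s=ctrl.sense();p=(p[0],s['orientation'])
print(pl('wrist',308.9,209.3,62,p),pl('wrist',182.9,43.3,75,p),pl('wrist',409.2,48.3,75,p))
plan((418.3,19.7,60),-90);plan((418.3,19.7,44),-90)
"
```

```text
[418.6152877   20.44299285  62.        ] [548.68710025 111.36220883  75.        ] [539.25272603 -50.54089943  75.        ]
shift cm [-0.07  8.15 -1.16] turn [-0.02 -0.13 -0.04] | at [417.5   8.1 141.5] gap 44.2 F [-1.7 -0.1 -0.3] t 1.98 jawdir -90.13 j [-0.27 -0.06  2.08 -0.    1.13  1.31]
shift cm [-0.07  9.75 -1.16] turn [-0.02 -0.13 -0.04] | at [417.5   8.1 141.5] gap 44.2 F [-1.7 -0.1 -0.3] t 1.98 jawdir -90.13 j [-0.27 -0.06  2.08 -0.    1.13  1.31]
```

apply_moves(increments=[[[-0.1,1.5,-1.2],[0,0,0],0],[[-0.1,4,-1.2],[0,0,0],0],[[-0.1,7,-1.2],[0,0,0],0],[[-0.1,8.5,-1.2],[0,0,0],0],[[-0.1,8.5,-1.2],[0,0,0],0]])

```text
time: 2.6
eef_pos: [416.6, 21.9, 54.4]
orientation: [-0.001, 0.707, -0.707, -0.001]
wrist_force: [-0.1, -0.1, -0.1]
finger_gap: 44.1
```

```bash
python3 -c "
from h import *
plan((418.5,20,45),-90)
im,p=grab('wrist','w3')
"
```

```text
shift cm [-0.19  0.94  0.19] turn [ 0.06 -0.01  0.22] | at [416.6  21.9  54.4] gap 44.1 F [-0.1 -0.1 -0.1] t 2.6 jawdir -90.01 j [-0.23  0.11  2.12  0.    0.91  1.34]
```

View pics/w3.png

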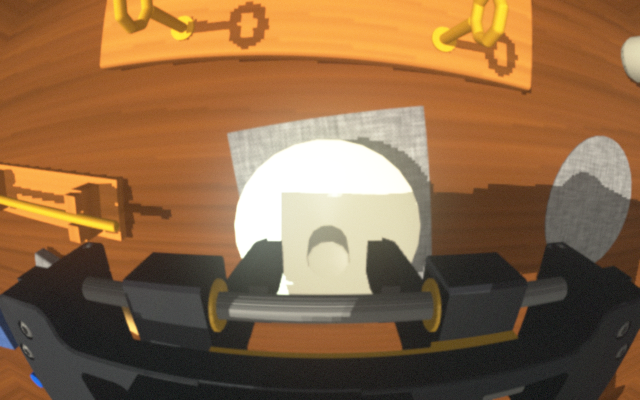

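apply_moves(increments=[[[-0.15,0.8,0.1],[0,0,0],0],[[-0.15,0.8,0.1],[0,0,0],-0.3],[[-0.15,0.8,0.1],[0,0,0],-0.4],[[-0.15,0.8,0.1],[0,0,0],-1],[[-0.15,0.8,0.1],[0,0,0],-1]])

```text
time: 3.28
eef_pos: [420.1, 20.1, 48.5]
orientation: [-0.0, -0.707, 0.707, -0.0]
wrist_force: [-0.4, 0.2, 2.4]
finger_gap: 21.3
```

apply_moves(increments=[[[0,0,0],[0,0,0],-1],[[0,0,0],[0,0,0],-1]])

```text
time: 3.52
eef_pos: [420.1, 20.1, 48.4]
orientation: [-0.0, -0.707, 0.707, -0.0]
wrist_force: [-0.9, 0.8, 3.1]
finger_gap: 21.3
```

```bash
python3 -c "
from h import *
plan((428.3,-226,46),-90)
"
```

```text
shift cm [-0.82  0.25 24.61] turn [-0.01 -0.   -0.03] | at [420.1  20.1  48.4] gap 21.3 F [-0.9  0.8  3.1] t 3.52 jawdir -90.0 j [-0.24  0.13  2.12 -0.    0.9   1.33]
```

apply_moves(increments=[[[0,0,1],[0,0,0],-1],[[-0.1,0,3],[0,0,0],-1],[[-0.2,0,5],[0,0,0],-1],[[-0.3,0,7],[0,0,0],-1],[[-0.4,0,9],[0,0,0],-1]])

```text
time: 4.15
eef_pos: [423.9, -69.3, 48.4]
orientation: [0.0, 0.708, -0.706, -0.0]
wrist_force: [0.2, 7.2, 7.3]
finger_gap: 21.0
```

```bash
python3 -c "
from h import *
plan((429.5,-226,46),-90)
"
```

```text
shift cm [-0.57  0.21 15.67] turn [ 0.12 -0.02 -0.  ] | at [423.9 -69.3  48.4] gap 21.0 F [0.2 7.2 7.3] t 4.15 jawdir -90.02 j [-0.44  0.15  2.1   0.    0.9   1.13]
```

apply_moves(increments=[[[0,-0.05,2],[0,0,0],-1],[[-0.2,-0.1,4],[0,0,0],-1],[[-0.3,-0.1,6],[0,0,0],-1],[[-0.4,-0.1,8],[0,0,0],-1],[[-0.4,-0.1,10],[0,0,0],-1]])

```text
time: 4.78
eef_pos: [427.4, -170.6, 48.7]
orientation: [-0.0, 0.707, -0.707, -0.0]
wrist_force: [-0.9, -0.3, -5.2]
finger_gap: 20.9
```

apply_moves(increments=[[[0,0,2],[0,0,0],-1],[[-0.1,0,4],[0,0,0],-1],[[-0.2,0,5.1],[0,0,0],-1],[[-0.2,0,5.6],[0,0,0],-1],[[-0.2,0,5.6],[0,0,0],-1]])

```text
time: 5.4
eef_pos: [429.7, -225.8, 49.1]
orientation: [0.0, 0.707, -0.707, -0.0]
wrist_force: [-0.7, 0.4, -4.2]
finger_gap: 21.2
```

```bash
python3 -c "
from h import *
plan((429.5,-226,46),-90)
im,p=grab('wrist','w4')
"
```

```text
shift cm [0.02 0.31 0.02] turn [ 0.02 -0.02  0.01] | at [ 429.7 -225.8   49.1] gap 21.2 F [-0.7  0.4 -4.2] t 5.4 jawdir -90.02 j [-0.73  0.25  1.96  0.    0.93  0.84]
```

View pics/w4.png

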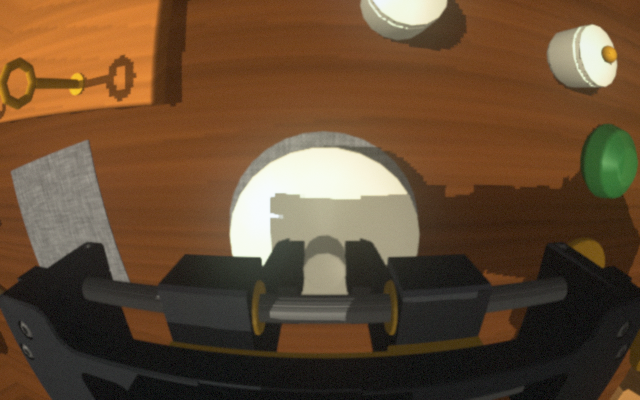

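apply_moves(increments=[[[0,0.05,0],[0,0,0],-1],[[0,0.05,0],[0,0,0],-0.3],[[0,0.05,0],[0,0,0],0],[[0,0,0],[0,0,0],0],[[0,-2,0],[0,0,0],0]])

```text
time: 6.08
eef_pos: [429.0, -225.0, 68.4]
orientation: [-0.001, 0.708, -0.706, -0.001]
wrist_force: [0.2, -0.8, 0.8]
finger_gap: 44.0
```

apply_moves(increments=[[[-1,-4,0],[0,0,0],0.4],[[-4,-9,0],[0,0,0],0.4],[[-7,-12,1],[0,0,0],0.4],[[-7,-12,1],[0,0,0],0.4],[[-7,-12,1],[0,0,0],0.4]])

```text
time: 6.7
eef_pos: [498.7, -235.1, 187.9]
orientation: [-0.001, 0.708, -0.707, -0.001]
wrist_force: [-1.6, -0.7, 0.2]
finger_gap: 61.5
```

```bash
python3 -c "
from h import *
im,p=grab('wrist','w5');print(p[0])
grab('top','top2');grab('scene','scene2')
plan((573,-270.5,140),-90)
"
```

```text
[ 498.73428015 -235.10430972  187.91540942]
shift cm [-7.48  4.72  3.56] turn [ 0.12 -0.02  0.16] | at [ 498.3 -235.   187.4] gap 61.5 F [ 0.2  0.1 -0.2] t 6.85 jawdir -90.02 j [-0.66  0.18  1.71 -0.    1.25  0.92]
```

View pics/w5.png

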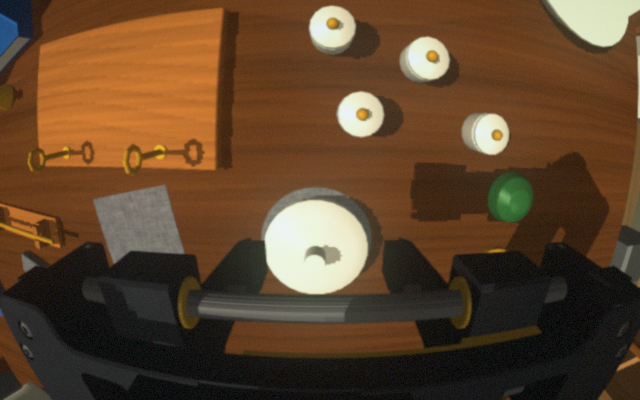

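View pics/top2.png

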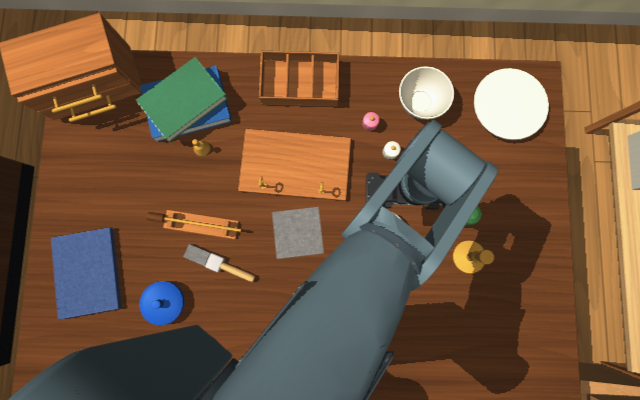

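View pics/scene2.png

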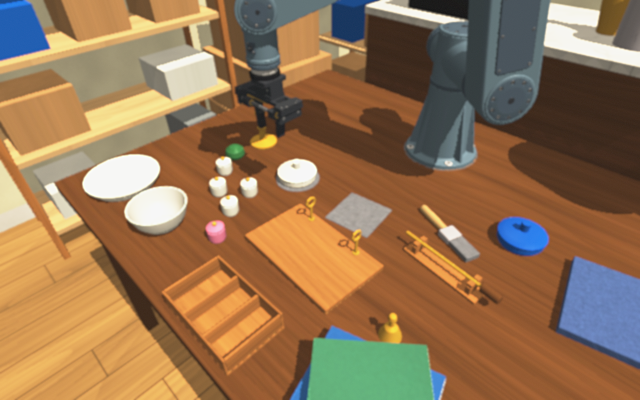

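```bash
cat >> h.py <<'E'
def beads(im,p):
    h=hsv(im);b=((h[...,0]>8)&(h[...,0]<28)&(h[...,1]>140)&(h[...,2]>100)).astype(np.uint8)
    w=cv2.dilate(white(im).astype(np.uint8),np.ones((5,5)))
    for c,s in blobs(b,15):
        if s[4]>700: continue
        x,y,a,d=s[:4];x0,y0=max(x-4,0),max(y-4,0)
        box=white(im)[y0:y+d+4,x0:x+a+4]
        if box.mean()>.25: print("bead",c.round(1),s[4],pl("wrist",*c,52,p).round(1))
E
python3 - <<'E'
from h import *
s=ctrl.sense();im=cv2.imread("pics/w5.png")[:,:,::-1].copy()
p=(np.array([498.73,-235.1,187.9]),s["orientation"])
beads(im,p);print(pl("wrist",315,257,62,p))
cv2.imwrite("pics/k2.png",cv2.resize(im[170:310,240:390],None,fx=4,fy=4,interpolation=cv2.INTER_CUBIC)[:,:,::-1])
E
```

```text
bead [332.4  23. ] 89 [ 657.1 -241.4   52. ]
bead [432.   55.7] 87 [ 630.9 -334.4   52. ]
bead [362.1 113.9] 95 [ 571.9 -268.4   52. ]
bead [496.8 134.7] 72 [ 559.8 -408.4   52. ]
[ 435.6076301 -225.126193    62.       ]
```

View pics/k2.png

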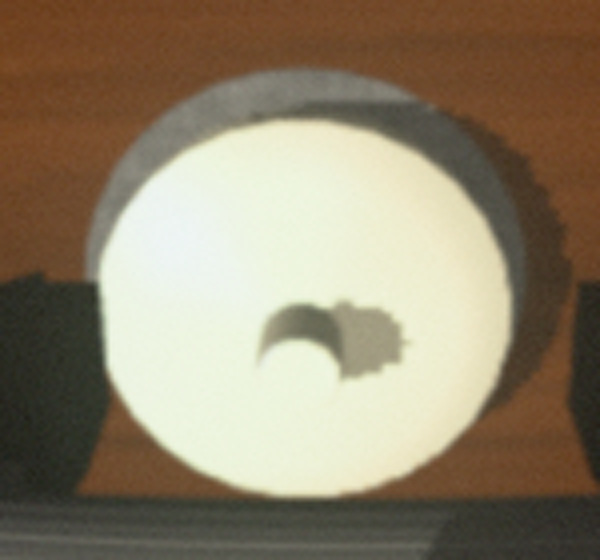

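apply_moves(increments=[[[-4,2,2],[0,0,0],0.5],[[-7.4,5,3.4],[0,0,0],0.5],[[-7.4,7,3.4],[0,0,0],0.5],[[-7.4,8,3.4],[0,0,0],0.5],[[-7.4,8,3.4],[0,0,0],0.5]])

```text
time: 7.48
eef_pos: [572.5, -269.0, 108.4]
orientation: [-0.001, 0.708, -0.707, -0.001]
wrist_force: [0.2, -0.1, 0.2]
finger_gap: 66.3
```

```bash
python3 -c "
from h import *
im,p=grab('wrist','w6');print(p[0]);beads(im,p)
plan((572.5,-269.4,10),-90)
"
```

```text
[ 572.46038204 -269.04199641  108.42401548]
bead [283.3  95.9] 190 [ 657.6 -241.7   52. ]
bead [422.9 137.4] 182 [ 631.5 -335.    52. ]
bead [324.6 221.2] 130 [ 572.  -268.5   52. ]
shift cm [ 0.07  9.96 -0.01] turn [ 0.   -0.01  0.01] | at [ 573.2 -269.5  109.6] gap 66.3 F [0.5 0.1 0. ] t 7.53 jawdir -90.01 j [-0.63  0.44  1.55 -0.    1.15  0.94]
```

View pics/w6.png

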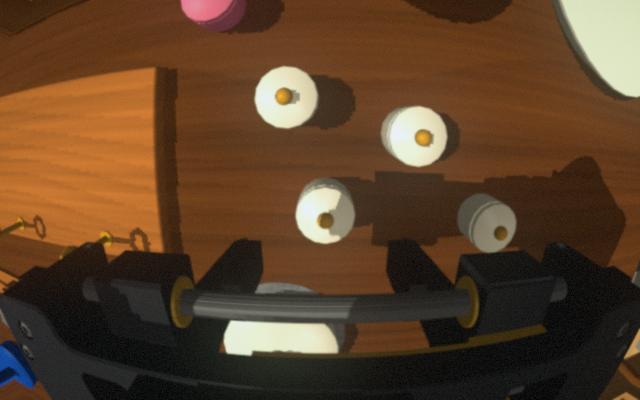

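apply_moves(increments=[[[0,3,0],[0,0,0],0.5],[[0,6.5,0],[0,0,0],0.5],[[0,9.8,0],[0,0,0],0.5],[[0,9.8,0],[0,0,0],0.5],[[0,9.8,0],[0,0,0],0.2]])

```text
time: 8.15
eef_pos: [574.9, -270.6, 13.4]
orientation: [-0.001, -0.706, 0.708, -0.001]
wrist_force: [-0.5, -0.3, -0.4]
finger_gap: 58.2
```

apply_moves(increments=[[[0,0,0],[0,0,0],0.05],[[0,0,0],[0,0,0],-0.3],[[0,0,0],[0,0,0],-1],[[0,0,0],[0,0,0],-1],[[0,0,0],[0,0,0],-1]])

```text
time: 8.78
eef_pos: [575.0, -270.5, 13.2]
orientation: [-0.001, -0.707, 0.708, -0.001]
wrist_force: [-1.0, 1.6, 7.5]
finger_gap: 43.2
```

```bash
cat >> h.py <<'E'
O=np.array([599.2,25.9]);SX=np.array([np.cos(-.063),np.sin(-.063)]);SY=np.array([-SX[1],SX[0]])
def st(x,y,z): return np.append(O+SX*x+SY*y,z)
E
python3 -c "
from h import *
print(st(-55,80,75),st(-55,-80,75),st(75,60,0))
plan(st(80,60,120),-93.6)
"
```

```text
[549.34577811 109.20400086  75.        ] [539.2724447  -50.47858415  75.        ] [677.82871175  81.05909434   0.        ]
shift cm [-10.81 -10.71 -35.11] turn [-0.09  3.6  -0.14] | at [ 575.  -270.5   13.2] gap 43.2 F [-1.   1.6  7.5] t 8.78 jawdir -90.0 j [-0.63  0.58  1.57  0.    0.98  0.94]
```

apply_moves(increments=[[[0,-2,0],[0,0,0],-1],[[0,-7,0],[0,0,0],-1],[[-1,-10.7,-4],[0,0,0],-1],[[-3,-10.7,-9],[0,1,0],-1],[[-5,-10.7,-15],[0,2,0],-1]])

```text
time: 9.4
eef_pos: [624.7, -120.1, 120.7]
orientation: [-0.014, -0.707, 0.707, 0.012]
wrist_force: [0.6, -0.5, -1.4]
finger_gap: 43.3
```

```bash
python3 -c "
from h import *
plan(st(80,60,120),-93.6)
"
```

```text
shift cm [ -5.06   0.07 -20.29] turn [-0.06  1.46 -0.18] | at [ 624.7 -120.1  120.7] gap 43.3 F [ 0.6 -0.5 -1.4] t 9.4 jawdir -92.14 j [-0.38  0.43  1.54 -0.    1.17  1.23]
```

apply_moves(increments=[[[-1,0,-4],[0,0.5,0],-1],[[-2.5,0,-10],[0,1,0],-1],[[-4,0,-16],[0,1.4,0],-1],[[-5.1,0,-20.3],[0,1.4,0],-1],[[-5.1,3,-20.3],[0,1.4,0],-1]])

```text
time: 10.02
eef_pos: [684.7, 84.6, 92.4]
orientation: [0.022, 0.707, -0.707, -0.017]
wrist_force: [0.0, -0.1, -1.4]
finger_gap: 43.3
```

apply_moves(increments=[[[0,0,0],[0,0,0],-1],[[0,2,0],[0,0,0],-1],[[0,3,0],[0,0,0],-1],[[0,3,0],[0,0,0],-1]])

```text
time: 10.52
eef_pos: [680.8, 80.0, 57.0]
orientation: [0.021, 0.707, -0.707, -0.022]
wrist_force: [-0.7, -0.6, -1.1]
finger_gap: 42.9
```

```bash
python3 -c "
from h import *
plan(st(80,60,31),-93.6)
grab('wrist','w7')
"
```

```text
shift cm [-0.2   2.6  -0.09] turn [-0.    0.14  0.13] | at [680.8  80.   57. ] gap 42.9 F [-0.7 -0.6 -1.1] t 10.53 jawdir -93.46 j [-0.06  0.61  1.41  0.    1.12  1.58]
```

View pics/w7.png

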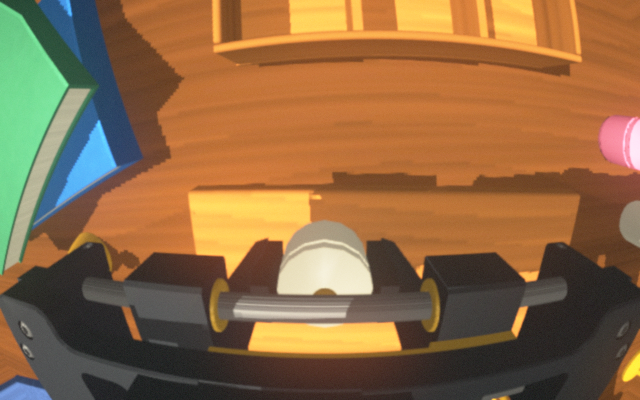

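apply_moves(increments=[[[-0.1,1.2,0],[0,0,0],-1],[[-0.2,2.0,0],[0,0,0],-1],[[-0.2,2.2,0],[0,0,0],-1],[[-0.2,2.3,0],[0,0,0],-1],[[-0.2,2.4,0],[0,0,0],-1]])

```text
time: 11.2
eef_pos: [683.9, 80.5, 34.4]
orientation: [0.021, 0.707, -0.707, -0.021]
wrist_force: [-0.8, 0.7, -0.3]
finger_gap: 43.2
```

apply_moves(increments=[[[0,0.08,0],[0,0,0],-1],[[0,0.15,0],[0,0,0],-1]])

```text
time: 11.45
eef_pos: [683.8, 80.5, 32.8]
orientation: [0.021, 0.707, -0.707, -0.021]
wrist_force: [-0.1, -0.7, -0.5]
finger_gap: 43.7
```

apply_moves(increments=[[[0,0.06,0],[0,0,0],-1],[[0,0.12,0],[0,0,0],-1]])

```text
time: 11.7
eef_pos: [683.7, 80.5, 31.5]
orientation: [0.021, 0.707, -0.707, -0.021]
wrist_force: [-0.1, 0.3, -1.8]
finger_gap: 43.1
```

apply_moves(increments=[[[0,0.05,0],[0,0,0],-1],[[0,0.1,0],[0,0,0],-1]])

```text
time: 11.95
eef_pos: [683.7, 80.5, 31.3]
orientation: [-0.021, -0.707, 0.707, 0.021]
wrist_force: [-4.6, 0.6, 8.0]
finger_gap: 43.1
```

apply_moves(increments=[[[0,0,0],[0,0,0],0.05],[[0,0,0],[0,0,0],0.35],[[0,0,0],[0,0,0],0.35],[[0,-3,0],[0,0,0],0.35],[[0,-8,0],[0,0,0],0.4]])

```text
time: 12.58
eef_pos: [681.8, 80.5, 108.6]
orientation: [0.019, 0.707, -0.707, -0.023]
wrist_force: [0.7, -0.5, 0.7]
finger_gap: 61.5
```

```bash
python3 -c "
from h import *
plan((657.7,-242.2,120),-90)
im,p=grab('wrist','w8');beads(im,p)
"
```

```text
shift cm [ 0.49 -1.14 32.35] turn [ 0.01 -3.41  0.3 ] | at [681.8  80.5 108.6] gap 61.5 F [ 0.7 -0.5  0.7] t 12.57 jawdir -93.41 j [-0.05  0.55  1.39  0.    1.2   1.58]
bead [630.2 219.9] 25 [ 655.4 -248.8   52. ]
bead [324.4 233.1] 145 [672.1  81.6  52. ]
```

View pics/w8.png

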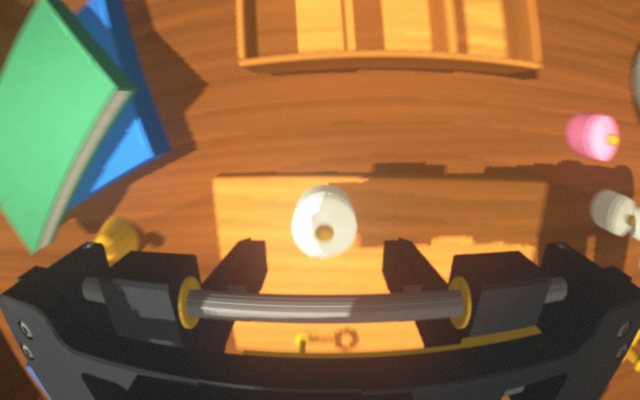

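apply_moves(increments=[[[0,-1.2,5],[0,-1,0],0.4],[[0.1,-1.2,12],[0,-2,0],0.5],[[0.2,-1.2,19],[0,-3,0],0.5],[[0.4,-1.2,26],[0,-3.4,0],0.5],[[0.5,-1.2,32.3],[0,-3.4,0],0.5]])

```text
time: 13.25
eef_pos: [661.1, -220.7, 122.5]
orientation: [-0.0, -0.707, 0.707, -0.0]
wrist_force: [1.0, 0.4, 0.1]
finger_gap: 65.9
```

apply_moves(increments=[[[0,0,0],[0,0,0],0.5],[[0,0,0],[0,0,0],0.5]])

```text
time: 13.5
eef_pos: [661.1, -218.6, 122.1]
orientation: [0.0, 0.707, -0.707, -0.0]
wrist_force: [-0.9, 0.5, -0.9]
finger_gap: 66.2
```

```bash
python3 -c "
from h import *
im,p=grab('wrist','w9');beads(im,p)
plan((657.7,-242.2,10),-90)
"
```

```text
shift cm [ 0.35 11.21  2.47] turn [0.04 0.03 0.02] | at [ 661.3 -217.6  122.1] gap 66.0 F [-0.1 -0.1  0.4] t 13.55 jawdir -89.97 j [-0.49  0.55  1.36  0.    1.23  1.08]
```

View pics/w9.png

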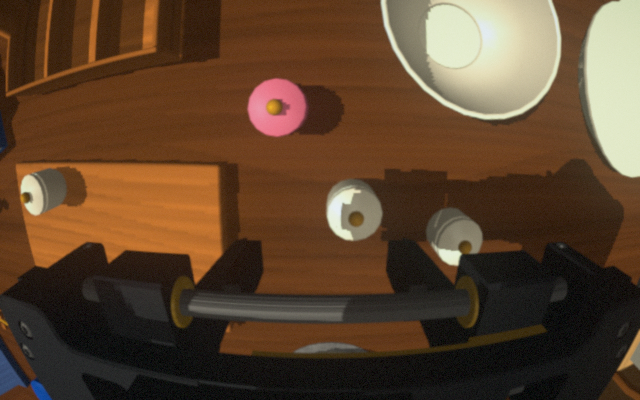

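```bash
python3 -c "
from h import *
s=ctrl.sense();p=(np.array([661.2,-218.1,122.1]),s['orientation'])
print(pl('wrist',356.3,219,52,p),pl('wrist',465,247,52,p))
"
```

```text
[ 657.6029229  -241.27210354   52.        ] [ 632.08117887 -334.10121531   52.        ]
```

apply_moves(increments=[[[0.2,1.5,1.2],[0,0,0],0.5],[[0.35,2.5,2.4],[0,0,0],0.5],[[0.35,2.5,2.4],[0,0,0],0.5],[[0.35,2.5,2.4],[0,0,0],0.5]])

```text
time: 14.05
eef_pos: [657.8, -242.6, 97.3]
orientation: [-0.0, 0.707, -0.707, -0.0]
wrist_force: [0.2, 0.2, 0.3]
finger_gap: 66.3
```

```bash
python3 -c "
from h import *
plan((657.7,-242.2,10),-90)
"
```

```text
shift cm [ 0.01  8.73 -0.04] turn [ 0.02 -0.01  0.01] | at [ 657.8 -242.6   97.3] gap 66.3 F [0.2 0.2 0.3] t 14.05 jawdir -90.01 j [-0.52  0.59  1.36  0.    1.19  1.05]
```

apply_moves(increments=[[[0,3,0],[0,0,0],0.5],[[0,6,0],[0,0,0],0.5],[[0,8.6,0],[0,0,0],0.5],[[0,8.6,0],[0,0,0],0.4],[[0,8.6,0],[0,0,0],0.2]])

```text
time: 14.68
eef_pos: [658.7, -242.9, 12.9]
orientation: [-0.001, -0.707, 0.707, -0.001]
wrist_force: [0.2, 0.7, 1.0]
finger_gap: 54.1
```

apply_moves(increments=[[[0,0,0],[0,0,0],0.05],[[0,0,0],[0,0,0],-0.3],[[0,0,0],[0,0,0],-1],[[0,0,0],[0,0,0],-1],[[0,0,0],[0,0,0],-1]])

```text
time: 15.3
eef_pos: [658.9, -243.2, 13.3]
orientation: [-0.001, -0.707, 0.708, -0.001]
wrist_force: [-0.5, 1.0, 6.5]
finger_gap: 43.2
```

```bash
python3 -c "
from h import *
plan(st(80,-60,100),-93.6)
"
```

```text
shift cm [ -1.66  -8.69 -20.41] turn [-0.06  3.6  -0.14] | at [ 658.9 -243.2   13.3] gap 43.2 F [-0.5  1.   6.5] t 15.3 jawdir -90.0 j [-0.52  0.7   1.37  0.    1.06  1.05]
```

apply_moves(increments=[[[0,-2,0],[0,0,0],-1],[[0,-6,-1],[0,0,0],-1],[[-0.5,-8.7,-6],[0,1.2,0],-1],[[-1,-8.7,-12],[0,2.4,0],-1],[[-1.6,-8.7,-18],[0,3.6,0],-1]])

```text
time: 15.92
eef_pos: [674.2, -61.5, 100.4]
orientation: [-0.023, -0.707, 0.707, 0.022]
wrist_force: [0.5, 1.0, -1.3]
finger_gap: 43.3
```

apply_moves(increments=[[[0,0,-1.5],[0,0,0],-1],[[0,0,-2.4],[0,0,0],-1],[[0,2,-2.4],[0,0,0],-1],[[0,3,-2.4],[0,0,0],-1],[[0,3,-2.4],[0,0,0],-1]])

```text
time: 16.55
eef_pos: [673.8, -39.8, 66.1]
orientation: [0.021, 0.707, -0.707, -0.024]
wrist_force: [-0.4, 0.2, -0.7]
finger_gap: 43.2
```

```bash
python3 -c "
from h import *
plan(st(80,-60,32),-93.6)
"
```

```text
shift cm [-0.15  3.4  -0.09] turn [ 0.03 -0.1   0.23] | at [673.8 -39.8  66.1] gap 43.2 F [-0.4  0.2 -0.7] t 16.55 jawdir -93.7 j [-0.23  0.58  1.44 -0.    1.12  1.4 ]
```

apply_moves(increments=[[[-0.1,1.5,-0.1],[0,0,0],-1],[[-0.15,2.8,-0.1],[0,0,0],-1],[[-0.15,3.1,-0.1],[0,0,0],-1],[[-0.15,3.3,-0.1],[0,0,0],-1],[[-0.15,3.35,-0.1],[0,0,0],-1]])

```text
time: 17.18
eef_pos: [677.1, -37.8, 35.2]
orientation: [-0.022, -0.707, 0.707, 0.022]
wrist_force: [-0.0, -0.1, -0.8]
finger_gap: 43.4
```

apply_moves(increments=[[[0,0.06,0],[0,0,0],-1],[[0,0.12,0],[0,0,0],-1]])

```text
time: 17.42
eef_pos: [677.1, -37.8, 34.1]
orientation: [-0.022, -0.707, 0.707, 0.022]
wrist_force: [0.3, -0.1, -1.0]
finger_gap: 43.3
```

apply_moves(increments=[[[0,0.1,0],[0,0,0],-1],[[0,0.18,0],[0,0,0],-1]])

```text
time: 17.68
eef_pos: [676.9, -37.8, 32.0]
orientation: [0.022, 0.707, -0.707, -0.022]
wrist_force: [0.3, -0.8, -1.5]
finger_gap: 43.5
```

apply_moves(increments=[[[0,0.06,0],[0,0,0],-1],[[0,0.12,0],[0,0,0],-1]])

```text
time: 17.92
eef_pos: [676.8, -37.8, 31.3]
orientation: [-0.022, -0.707, 0.707, 0.022]
wrist_force: [-3.4, -0.2, 6.4]
finger_gap: 43.2
```

Contact; release and rise.

apply_moves(increments=[[[0,0,0],[0,0,0],0.05],[[0,0,0],[0,0,0],0.35],[[0,0,0],[0,0,0],0.35],[[0,-3,0],[0,0,0],0.35],[[0,-8,0],[0,0,0],0.4]])

```text
time: 18.55
eef_pos: [675.1, -37.5, 109.1]
orientation: [0.021, 0.707, -0.706, -0.024]
wrist_force: [0.3, -0.4, 0.2]
finger_gap: 61.8
```

```bash
python3 -c "
from h import *
plan((631.5,-335.2,120),-90)
im,p=grab('wrist','w10');beads(im,p)
"
```

```text
shift cm [ 2.48 -1.11 29.99] turn [ 0.06 -3.61  0.28] | at [675.1 -37.5 109.1] gap 61.8 F [ 0.3 -0.4  0.2] t 18.55 jawdir -93.61 j [-0.23  0.53  1.42 -0.    1.19  1.4 ]
bead [157.  230.1] 77 [673.4  95.5  52. ]
bead [324.9 231.1] 153 [666.7 -36.7  52. ]
```

View pics/w10.png

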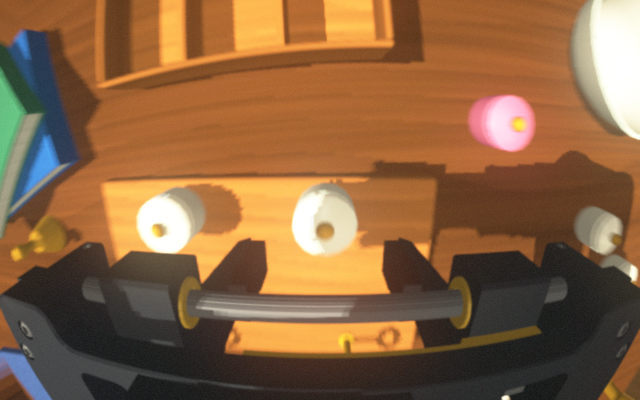

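apply_moves(increments=[[[0.4,-1.1,5],[0,-1,0],0.4],[[1,-1.1,11],[0,-2,0],0.5],[[1.6,-1.1,17],[0,-3,0],0.5],[[2.2,-1.1,24],[0,-3.6,0],0.5],[[2.5,-1.1,30],[0,-3.6,0],0.5]])

```text
time: 19.23
eef_pos: [633.3, -332.3, 121.9]
orientation: [-0.0, -0.707, 0.707, -0.0]
wrist_force: [0.0, -0.3, 0.8]
finger_gap: 65.9
```

apply_moves(increments=[[[0,0,0.5],[0,0,0],0.5],[[0,0,0.5],[0,0,0],0.5],[[0,0,0.5],[0,0,0],0.5]])

```text
time: 19.6
eef_pos: [634.1, -333.4, 121.5]
orientation: [-0.001, 0.707, -0.707, 0.0]
wrist_force: [0.9, 1.0, 0.1]
finger_gap: 65.7
```

```bash
python3 -c "
from h import *
im,p=grab('wrist','w11');beads(im,p)
plan((631.5,-335.2,90),-90)
"
```

```text
bead [327.  218.2] 145 [ 631.4 -334.8   52. ]
shift cm [0.27 3.16 0.19] turn [0.03 0.13 0.01] | at [ 634.2 -333.3  121.6] gap 65.8 F [-0.5  0.5  0.5] t 19.65 jawdir -89.87 j [-0.65  0.59  1.3   0.    1.25  0.92]
```

View pics/w11.png

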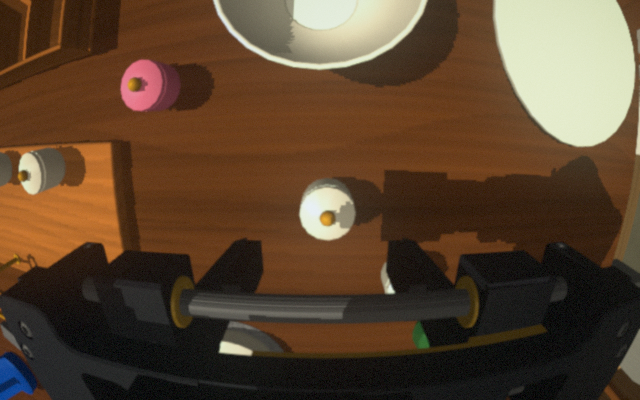

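apply_moves(increments=[[[0.3,3,0.2],[0,0,0],0.5],[[0.35,6,0.2],[0,0,0],0.5],[[0.35,9,0.2],[0,0,0],0.5],[[0.35,11,0.2],[0,0,0],0.4],[[0.35,11,0.2],[0,0,0],0.2]])

```text
time: 20.27
eef_pos: [629.4, -335.6, 9.9]
orientation: [-0.001, 0.708, -0.706, -0.001]
wrist_force: [-0.3, -0.5, -0.3]
finger_gap: 54.4
```

apply_moves(increments=[[[0,0,0],[0,0,0],0.05],[[0,0,0],[0,0,0],-0.3],[[0,0,0],[0,0,0],-1],[[0,0,0],[0,0,0],-1],[[0,0,0],[0,0,0],-1]])

```text
time: 20.9
eef_pos: [631.2, -338.0, 13.4]
orientation: [-0.001, -0.707, 0.708, -0.001]
wrist_force: [-0.4, 2.6, 6.2]
finger_gap: 43.9
```

```bash
python3 -c "
from h import *
plan(st(18,-60,110),-93.6)
"
```

```text
shift cm [  1.76  -9.7  -30.27] turn [-0.08  3.6  -0.13] | at [ 631.2 -338.    13.4] gap 43.9 F [-0.4  2.6  6.2] t 20.9 jawdir -90.0 j [-0.66  0.73  1.33  0.    1.08  0.91]
```

apply_moves(increments=[[[0,-2,0],[0,0,0],-1],[[0,-6,-2],[0,0,0],-1],[[0.4,-9.7,-7],[0,1.2,0],-1],[[0.8,-9.7,-13],[0,2.4,0],-1],[[1.2,-9.7,-20],[0,3.6,0],-1]])

```text
time: 21.52
eef_pos: [618.7, -144.0, 110.7]
orientation: [-0.024, -0.706, 0.707, 0.022]
wrist_force: [0.7, 0.7, -1.1]
finger_gap: 43.3
```

apply_moves(increments=[[[0,0,-3],[0,0,0],-1],[[-0.1,0,-7],[0,0,0],-1],[[-0.1,0,-10],[0,0,0],-1],[[-0.1,0,-10.3],[0,0,0],-1],[[-0.1,0,-10.3],[0,0,0],-1]])

```text
time: 22.15
eef_pos: [626.2, -42.7, 109.3]
orientation: [-0.022, -0.707, 0.707, 0.022]
wrist_force: [0.6, 0.7, -1.2]
finger_gap: 43.5
```

```bash
python3 -c "
from h import *
plan(st(18,-60,32),-93.6)
grab('wrist','w12')
"
```

```text
shift cm [ 1.33  7.73 -0.68] turn [-0.03  0.02 -0.03] | at [626.2 -42.7 109.3] gap 43.5 F [ 0.6  0.7 -1.2] t 22.15 jawdir -93.58 j [-0.26  0.43  1.57 -0.    1.14  1.38]
```

View pics/w12.png

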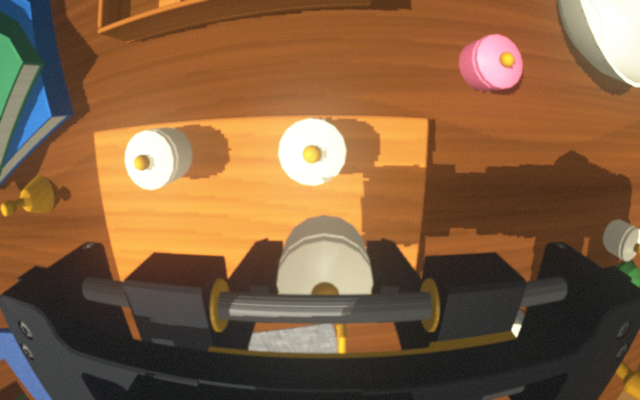

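apply_moves(increments=[[[0.8,0,-0.4],[0,0,0],-1],[[1.3,2,-0.7],[0,0,0],-1],[[1.3,4.5,-0.7],[0,0,0],-1],[[1.3,6.5,-0.7],[0,0,0],-1],[[1.3,7.3,-0.7],[0,0,0],-1]])

```text
time: 22.82
eef_pos: [612.5, -34.6, 34.2]
orientation: [0.022, 0.707, -0.707, -0.023]
wrist_force: [0.1, -0.1, -1.1]
finger_gap: 43.3
```

apply_moves(increments=[[[0,0.1,0],[0,0,0],-1],[[0,0.2,0],[0,0,0],-1],[[0,0.2,0],[0,0,0],-1]])

```text
time: 23.2
eef_pos: [614.2, -34.5, 34.5]
orientation: [-0.023, -0.707, 0.707, 0.022]
wrist_force: [-0.3, -0.3, -1.4]
finger_gap: 43.0
```

apply_moves(increments=[[[0,0.1,0],[0,0,0],-1],[[0,0.2,0],[0,0,0],-1]])

```text
time: 23.45
eef_pos: [613.7, -34.4, 32.0]
orientation: [-0.022, -0.707, 0.707, 0.022]
wrist_force: [0.4, -0.7, -0.9]
finger_gap: 43.1
```

apply_moves(increments=[[[0,0.06,0],[0,0,0],-1],[[0,0.12,0],[0,0,0],-1]])

```text
time: 23.7
eef_pos: [613.6, -34.4, 31.4]
orientation: [-0.022, -0.707, 0.707, 0.022]
wrist_force: [-4.9, 1.1, 9.1]
finger_gap: 43.0
```

apply_moves(increments=[[[0,0,0],[0,0,0],0.05],[[0,0,0],[0,0,0],0.35],[[0,0,0],[0,0,0],0.35],[[0,-3,0],[0,0,0],0.35],[[0,-8,0],[0,0,0],0.4]])

```text
time: 24.32
eef_pos: [611.8, -34.1, 109.2]
orientation: [0.021, 0.707, -0.706, -0.024]
wrist_force: [-0.0, -1.2, -0.4]
finger_gap: 61.4
```

```bash
python3 -c "
from h import *
plan((560,-409.5,130),-90)
im,p=grab('wrist','w13');beads(im,p)
"
```

```text
shift cm [ 2.81 -2.1  37.79] turn [ 0.06 -3.61  0.28] | at [611.8 -34.1 109.2] gap 61.4 F [-0.  -1.2 -0.4] t 24.32 jawdir -93.61 j [-0.25  0.41  1.6   0.    1.14  1.38]
bead [323.7 129.1] 221 [674.4 -36.9  52. ]
bead [144.9 140.5] 104 [680.4  95.1  52. ]
```

View pics/w13.png

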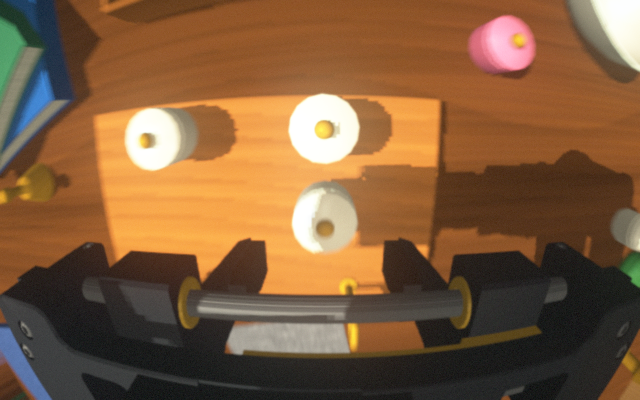

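apply_moves(increments=[[[0.4,-2.1,6],[0,-1,0],0.4],[[1,-2.1,13],[0,-2,0],0.5],[[1.6,-2.1,20],[0,-3,0],0.5],[[2.2,-2.1,28],[0,-3.6,0],0.5],[[2.8,-2.1,36],[0,-3.6,0],0.5]])

```text
time: 25.0
eef_pos: [569.8, -342.4, 131.6]
orientation: [-0.0, -0.707, 0.707, -0.0]
wrist_force: [0.7, 0.4, 1.2]
finger_gap: 65.8
```

apply_moves(increments=[[[0,0,0.8],[0,0,0],0.5],[[0,0,0.8],[0,0,0],0.5],[[0,0,0.8],[0,0,0],0.5]])

```text
time: 25.38
eef_pos: [570.5, -346.5, 131.3]
orientation: [-0.001, 0.707, -0.707, 0.0]
wrist_force: [0.0, 0.4, -0.5]
finger_gap: 66.0
```

```bash
python3 -c "
from h import *
im,p=grab('wrist','w14');beads(im,p)
plan((560,-409.5,90),-90)
"
```

```text
bead [625.2   3.3] 113 [ 807.1 -677.9   52. ]
bead [403.9 223.6] 109 [ 559.7 -409.3   52. ]
shift cm [1.07 4.13 6.31] turn [0.04 0.11 0.02] | at [ 570.6 -346.4  131.4] gap 66.4 F [ 0.4 -0.5 -1.1] t 25.43 jawdir -89.89 j [-0.72  0.48  1.44  0.    1.22  0.85]
```

View pics/w14.png

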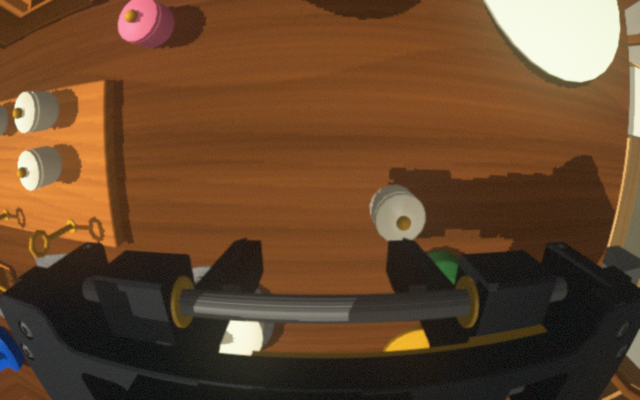

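apply_moves(increments=[[[0.4,0,2],[0,0,0],0.5],[[0.8,0,4.5],[0,0,0],0.5],[[1.1,2,6.3],[0,0,0],0.5],[[1.1,2.5,6.3],[0,0,0],0.5],[[1.1,2.5,6.3],[0,0,0],0.5]])

```text
time: 26.05
eef_pos: [558.7, -411.4, 105.9]
orientation: [-0.0, 0.708, -0.707, -0.001]
wrist_force: [0.5, 1.0, -0.3]
finger_gap: 66.1
```

```bash
python3 -c "
from h import *
im,p=grab('wrist','w15');beads(im,p)
plan((560,-409.5,13),-90)
"
```

```text
bead [623.6  23.1] 314 [ 751.3 -697.    52. ]
bead [320.7 220.9] 99 [ 559.4 -408.2   52. ]
shift cm [-0.09  9.36 -0.18] turn [ 0.02 -0.01  0.01] | at [ 559.1 -411.3  106.6] gap 66.4 F [ 0.4 -0.1 -0.2] t 26.1 jawdir -90.01 j [-0.8   0.57  1.37  0.    1.2   0.77]
```

apply_moves(increments=[[[0,3,-0.15],[0,0,0],0.5],[[0,6,-0.15],[0,0,0],0.5],[[0,9,-0.15],[0,0,0],0.5],[[0,9.5,-0.15],[0,0,0],0.4],[[0,9.5,-0.15],[0,0,0],0.2]])

```text
time: 26.72
eef_pos: [559.8, -409.9, 12.6]
orientation: [-0.0, -0.707, 0.707, -0.0]
wrist_force: [0.2, -1.7, 0.9]
finger_gap: 54.6
```

apply_moves(increments=[[[0,0,0],[0,0,0],0.05],[[0,0,0],[0,0,0],-0.3],[[0,0,0],[0,0,0],-1],[[0,0,0],[0,0,0],-1],[[0,0,0],[0,0,0],-1]])

```text
time: 27.35
eef_pos: [560.2, -410.7, 13.5]
orientation: [-0.001, -0.706, 0.708, -0.001]
wrist_force: [-0.4, 1.1, 6.4]
finger_gap: 43.1
```

```bash
python3 -c "
from h import *
plan(st(18,50,130),-93.6)
"
```

```text
shift cm [ -6.04 -11.73 -48.51] turn [-0.1   3.6  -0.12] | at [ 560.2 -410.7   13.5] gap 43.1 F [-0.4  1.1  6.4] t 27.35 jawdir -90.0 j [-0.8   0.69  1.4   0.    1.05  0.77]
```

apply_moves(increments=[[[0,-2,0],[0,0,0],-1],[[0,-7,0],[0,0,0],-1],[[-1.5,-11.8,-6],[0,1.2,0],-1],[[-2.5,-11.8,-12],[0,2.4,0],-1],[[-3.5,-11.8,-18],[0,3.6,0],-1]])

```text
time: 27.98
eef_pos: [593.5, -238.6, 132.3]
orientation: [-0.024, -0.706, 0.707, 0.022]
wrist_force: [0.8, -0.0, -1.1]
finger_gap: 42.9
```

```bash
python3 -c "
from h import *
plan(st(18,50,130),-93.6)
"
```

```text
shift cm [ -0.65   0.17 -31.43] turn [-0.1 -0.1 -0.2] | at [ 593.5 -238.6  132.3] gap 42.9 F [ 0.8 -0.  -1.1] t 27.98 jawdir -93.7 j [-0.57  0.42  1.52  0.    1.19  1.07]
```

apply_moves(increments=[[[-0.1,0,-5],[0,0,0],-1],[[-0.3,0,-11],[0,0,0],-1],[[-0.4,0,-17],[0,0,0],-1],[[-0.5,0,-23],[0,0,0],-1],[[-0.6,0,-28],[0,0,0],-1]])

```text
time: 28.6
eef_pos: [616.2, 41.9, 130.7]
orientation: [-0.022, -0.707, 0.707, 0.022]
wrist_force: [0.2, 0.0, -0.9]
finger_gap: 43.1
```

apply_moves(increments=[[[0,0,-1.6],[0,0,0],-1],[[0,0,-2.8],[0,0,0],-1],[[0,0,-2.8],[0,0,0],-1],[[0,0,-2.8],[0,0,0],-1]])

```text
time: 29.1
eef_pos: [618.0, 66.2, 129.4]
orientation: [-0.023, -0.707, 0.707, 0.023]
wrist_force: [0.0, -0.0, -0.7]
finger_gap: 43.4
```

```bash
python3 -c "
from h import *
plan(st(18,50,32),-93.6)
grab('wrist','w16')
"
```

```text
shift cm [-0.17  9.74 -0.86] turn [-0.02 -0.09  0.  ] | at [618.   66.2 129.4] gap 43.4 F [ 0.  -0.  -0.7] t 29.1 jawdir -93.69 j [-0.08  0.39  1.57 -0.    1.18  1.55]
```

View pics/w16.png

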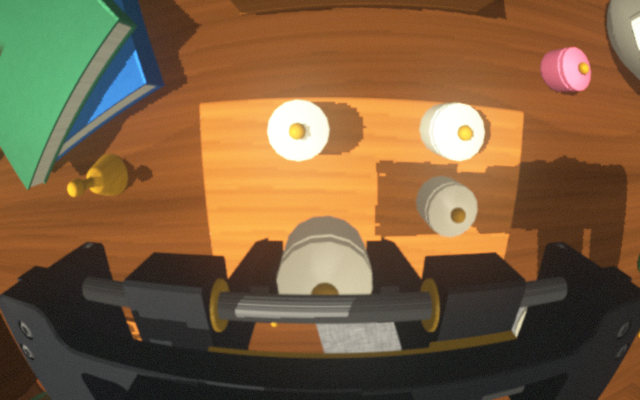

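apply_moves(increments=[[[-0.1,1,-0.9],[0,0,0],-1],[[-0.2,4,-0.9],[0,0,0],-1],[[-0.2,7,-0.9],[0,0,0],-1],[[-0.2,9,-0.9],[0,0,0],-1],[[-0.2,9.4,-0.9],[0,0,0],-1]])

```text
time: 29.78
eef_pos: [619.2, 76.6, 33.4]
orientation: [0.021, 0.707, -0.707, -0.023]
wrist_force: [0.0, -0.6, -0.6]
finger_gap: 43.5
```

apply_moves(increments=[[[0,0.1,0],[0,0,0],-1],[[0,0.2,0],[0,0,0],-1],[[0,0.2,0],[0,0,0],-1]])

```text
time: 30.15
eef_pos: [621.1, 76.5, 34.3]
orientation: [-0.023, -0.707, 0.707, 0.022]
wrist_force: [0.2, -0.4, -1.0]
finger_gap: 43.3
```

apply_moves(increments=[[[0,0.1,0],[0,0,0],-1],[[0,0.18,0],[0,0,0],-1]])

```text
time: 30.4
eef_pos: [620.6, 76.5, 31.8]
orientation: [0.022, 0.707, -0.707, -0.022]
wrist_force: [0.3, 0.7, -0.3]
finger_gap: 43.4
```

apply_moves(increments=[[[0,0.06,0],[0,0,0],-1],[[0,0.12,0],[0,0,0],-1]])

```text
time: 30.65
eef_pos: [620.6, 76.5, 31.5]
orientation: [-0.022, -0.707, 0.707, 0.022]
wrist_force: [-5.2, 0.1, 11.6]
finger_gap: 43.2
```

apply_moves(increments=[[[0,0,0],[0,0,0],0.05],[[0,0,0],[0,0,0],0.35],[[0,0,0],[0,0,0],0.35],[[0,-3,0],[0,0,0],0.35],[[0,-8,0],[0,0,0],0.35]])

```text
time: 31.28
eef_pos: [618.6, 76.5, 108.8]
orientation: [0.02, 0.707, -0.707, -0.024]
wrist_force: [0.7, 0.5, -0.6]
finger_gap: 59.8
```

apply_moves(increments=[[[0,-5,0],[0,0,0],0],[[0,-10,0],[0,0,0],0],[[3,-10,-4],[0,8,0],0],[[6,-10,-9],[0,17,0],0],[[9,-10,-14],[0,26,0],0]])

```text
time: 31.9
eef_pos: [538.6, 223.0, 210.5]
orientation: [0.183, 0.683, -0.683, -0.183]
wrist_force: [0.1, 0.2, 0.3]
finger_gap: 44.1
```

```bash
python3 -c "
from h import *
plan((454.5,391.6,150),-7.5)
grab('top','top3');grab('scene','scene3')
plan((454.5,391.6,150),-7.5)
"
```

```text
shift cm [ 15.71   6.05 -10.41] turn [3.000e-02 6.754e+01 0.000e+00] | at [538.6 223.  210.5] gap 44.1 F [0.1 0.2 0.3] t 31.9 jawdir -119.96 j [0.19 0.22 1.61 0.   1.3  2.28]
shift cm [ 15.27   6.06 -10.34] turn [-3.000e-02  6.798e+01  1.100e-01] | at [536.5 226.3 210.3] gap 44.3 F [ 0.2 -0.6  0.2] t 32.0 jawdir -119.52 j [0.19 0.22 1.62 0.   1.3  2.28]
```

View pics/top3.png

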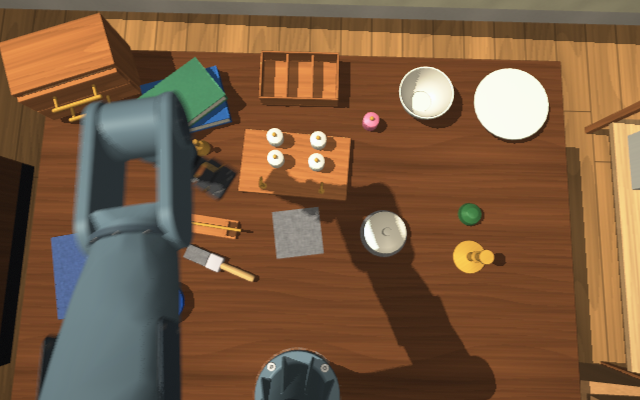

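View pics/scene3.png

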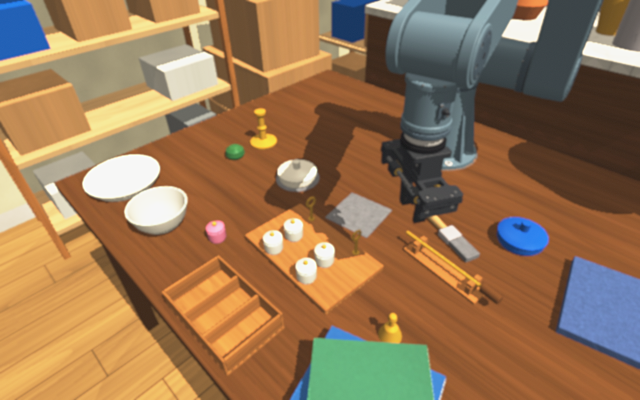

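apply_moves(increments=[[[3,0,-2],[0,-10,0],0],[[6,0,-4],[0,-20,0],0],[[9,0,-6],[0,-30,0],0],[[12,0,-8],[0,-40,0],0],[[14,0,-9],[0,-50,0],0]])

```text
time: 32.62
eef_pos: [461.9, 370.1, 210.2]
orientation: [0.128, -0.695, 0.695, -0.128]
wrist_force: [-0.1, -0.5, -0.7]
finger_gap: 44.1
```

apply_moves(increments=[[[0,0,0],[0,-10,0],0],[[0,0,0],[0,-20,0],0],[[0,0,0],[0,-30,0],0],[[0,0,0],[0,-40,0],0],[[0,0,0],[0,-50,0],0]])

```text
time: 33.25
eef_pos: [462.8, 368.7, 210.2]
orientation: [0.41, -0.576, 0.577, -0.409]
wrist_force: [0.2, -0.4, 0.0]
finger_gap: 43.9
```

```bash
python3 -c "
from h import *
plan((454.5,391.6,150),-7.5)
grab('wrist','w17')
"
```

```text
shift cm [-1.89  6.02 -1.54] turn [-1.000e-02 -1.173e+01  2.000e-02] | at [462.8 368.7 210.2] gap 43.9 F [ 0.2 -0.4  0. ] t 33.25 jawdir -19.23 j [ 0.47  0.24  1.59 -0.    1.31  0.81]
```

View pics/w17.png

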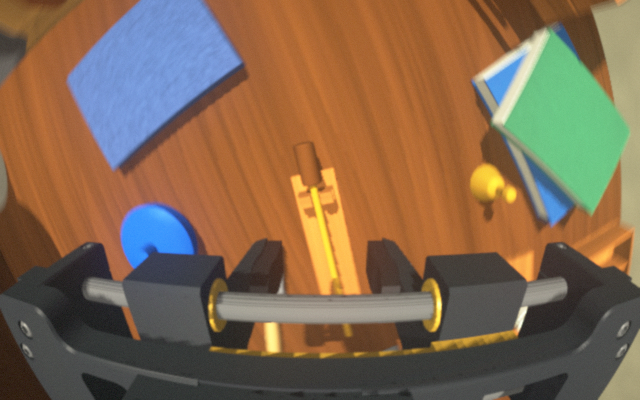

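```bash
python3 - <<'E'
from h import *
im,p=grab('wrist','w17b')
h=hsv(im)
m=((h[...,0]>5)&(h[...,0]<25)&(h[...,2]<110)).astype(np.uint8)
cv2.imwrite("pics/hd.png",cv2.resize(im[125:260,270:370],None,fx=4.4,fy=4.4,interpolation=cv2.INTER_CUBIC)[:,:,::-1])
for px in [(302,145),(313,187),(308,166),(317,195),(333,280)]: print(px,pl('wrist',*px,34,p).round(1))
E
```

```text
(302, 145) [454.4 414.7  34. ]
(313, 187) [450.3 368.3  34. ]
(308, 166) [452.9 391.6  34. ]
(317, 195) [451.5 358.5  34. ]
(333, 280) [434.9 252.7  34. ]
```

View pics/hd.png

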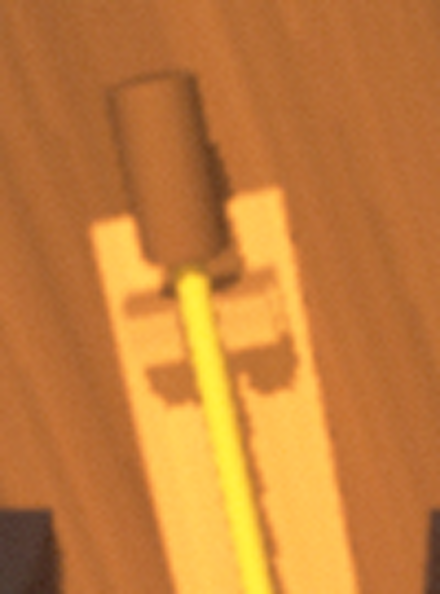

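```bash
python3 - <<'E'
from h import *
im=cv2.imread('pics/w17b.png')[:,:,::-1].copy()
s=ctrl.sense();p=(s["eef_pos"],s["orientation"])
a=pl('wrist',304.5,142.7,34,p);b=pl('wrist',312.3,185.9,34,p)
print(a,b,np.linalg.norm(a-b))
bm=brass(im);bm[:,:300]=0;bm[:,345:]=0;bm[270:]=0;bm[:186]=0
h=hsv(im);bm&=(h[...,0]>20)
ys,xs=np.nonzero(bm);q=np.array([pl('wrist',x,y,34,p)[:2] for x,y in zip(xs,ys)],np.float32)
v=cv2.fitLine(q,2,0,.01,.01).ravel();t=(q-v[2:])@v[:2];print("rod",v,t.min(),t.max(),np.degrees(np.arctan2(v[1],v[0])))
v2=v[:2]*np.sign(v[1]);print("top handle pt",v[2:]+v2*((391.6+7-v[3])/v2[1]))
plan((455.4,399,120),-7.7)
E
```

```text
[458.16515512 416.27120759  34.        ] [450.02742777 369.87857015  34.        ] 47.10094919243108
rod [1.4794494e-01 9.8899561e-01 4.4008606e+02 3.2096994e+02] -53.09694 52.277126 81.49214
top handle pt [451.69882 398.6    ]
shift cm [-2.61  9.02 -1.7 ] turn [-0.00e+00 -1.18e+01  1.00e-02] | at [462.7 368.7 210.2] gap 44.1 F [0.3 0.3 0.5] t 33.35 jawdir -19.5 j [ 0.47  0.24  1.59 -0.    1.31  0.81]
```

apply_moves(increments=[[[-1,2,-0.6],[0,-5,0],0],[[-2,6,-1.2],[0,-10,0],0],[[-2.6,11,-1.7],[0,-11.5,0],0],[[-2.6,12,-1.7],[0,-11.5,0],0],[[-2.6,12,-1.7],[0,-11.5,0],0]])

```text
time: 33.98
eef_pos: [455.2, 399.1, 90.5]
orientation: [0.463, -0.535, 0.535, -0.463]
wrist_force: [0.9, 0.4, 1.6]
finger_gap: 44.4
```

apply_moves(increments=[[[0,0,0],[0,0,0],0],[[0,0,0],[0,0,0],0]])

```text
time: 34.22
eef_pos: [456.2, 399.9, 92.5]
orientation: [0.462, -0.534, 0.535, -0.464]
wrist_force: [0.2, -0.6, 0.1]
finger_gap: 44.0
```

```bash
python3 -c "
from h import *
plan((455,399,15),-8)
grab('wrist','w18')
"
```

```text
shift cm [ 0.13  7.75 -0.13] turn [-0.16 -0.15 -0.12] | at [456.2 399.9  92.5] gap 44.0 F [ 0.2 -0.6  0.1] t 34.23 jawdir -8.15 j [ 0.52  0.41  1.63 -0.    1.09  0.67]
```

View pics/w18.png

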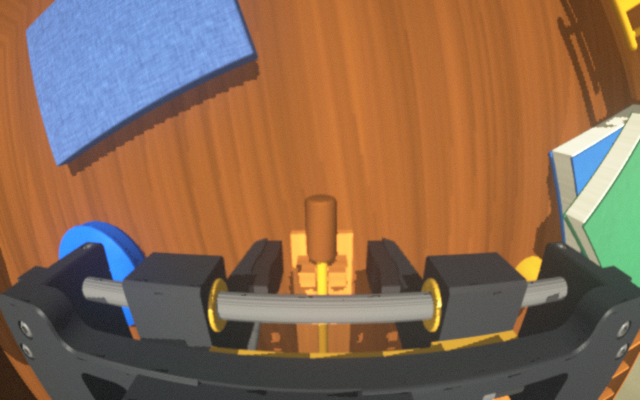

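apply_moves(increments=[[[0.1,2.5,-0.14],[0,0,0],0],[[0.1,5,-0.14],[0,0,0],0],[[0.1,7,-0.14],[0,0,0],0],[[0.1,7.7,-0.14],[0,0,0],0],[[0.1,7.7,-0.14],[0,0,0],0]])

```text
time: 34.9
eef_pos: [453.4, 398.7, 13.3]
orientation: [-0.464, 0.534, -0.534, 0.463]
wrist_force: [-0.2, -0.2, 0.6]
finger_gap: 44.1
```

```bash
python3 -c "
from h import *
plan((455,399,15),-8)
grab('wrist','w19')
"
```

```text
shift cm [-0.05 -0.17  0.16] turn [ 0.02 -0.11  0.01] | at [453.4 398.7  13.3] gap 44.1 F [-0.2 -0.2  0.6] t 34.9 jawdir -8.11 j [0.52 0.53 1.66 0.   0.96 0.67]
```

View pics/w19.png

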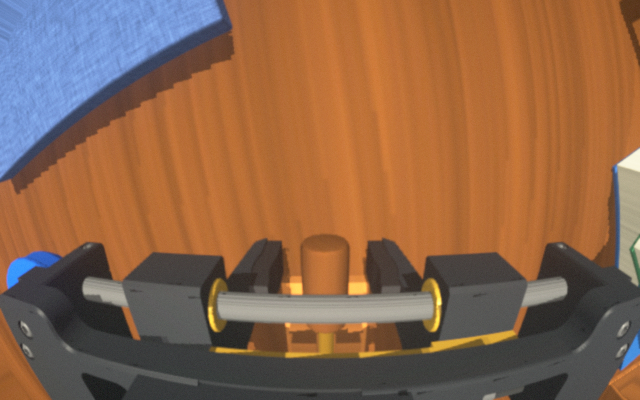

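Centred at column 325. Close.

apply_moves(increments=[[[0,0,0],[0,0,0],-0.3],[[0,0,0],[0,0,0],-0.6],[[0,0,0],[0,0,0],-1],[[0,0,0],[0,0,0],-1],[[0,0,0],[0,0,0],-1]])

```text
time: 35.58
eef_pos: [453.7, 398.9, 13.7]
orientation: [0.463, -0.534, 0.534, -0.464]
wrist_force: [0.5, 0.9, 0.4]
finger_gap: 20.3
```

```bash
python3 -c "
from h import *
plan((455,399,100),-8)
"
```

```text
shift cm [-0.03 -8.63  0.13] turn [-0.04 -0.1  -0.03] | at [453.7 398.9  13.7] gap 20.3 F [0.5 0.9 0.4] t 35.58 jawdir -8.1 j [0.52 0.53 1.66 0.   0.96 0.67]
```

apply_moves(increments=[[[0,-1.5,0],[0,0,0],-1],[[0,-4,0],[0,0,0],-1],[[0,-7,0],[0,0,0],-1],[[0,-8.6,0],[0,0,0],-1],[[0,-8.6,0],[0,0,0],-1]])

```text
time: 36.2
eef_pos: [454.1, 399.2, 101.0]
orientation: [0.462, -0.534, 0.534, -0.464]
wrist_force: [0.6, -0.1, -0.7]
finger_gap: 20.6
```

```bash
python3 -c "
from h import *
plan(st(-55,350,90),-3.6)
"
```

```text
shift cm [ 0.45  1.12 11.4 ] turn [-0.13 -4.5  -0.1 ] | at [454.1 399.2 101. ] gap 20.6 F [ 0.6 -0.1 -0.7] t 36.2 jawdir -8.1 j [0.52 0.4  1.63 0.   1.11 0.67]
```

apply_moves(increments=[[[0.1,0,3],[0,-1.5,0],-1],[[0.2,0,6],[0,-3,0],-1],[[0.4,0,9],[0,-4.5,0],-1],[[0.45,0,11.4],[0,-4.5,0],-1],[[0.45,0,11.4],[0,-4.5,0],-1]])

```text
time: 36.83
eef_pos: [566.1, 377.1, 97.6]
orientation: [-0.484, 0.516, -0.516, 0.483]
wrist_force: [0.5, 1.0, -0.1]
finger_gap: 20.5
```

apply_moves(increments=[[[0,0,0],[0,0,0],-1],[[0,0,0],[0,0,0],-1]])

```text
time: 37.08
eef_pos: [564.2, 378.4, 98.8]
orientation: [-0.485, 0.515, -0.515, 0.484]
wrist_force: [-0.3, -0.7, 0.1]
finger_gap: 20.4
```

```bash
python3 -c "
from h import *
plan(st(-55,350,55),-3.6)
grab('wrist','w20');grab('top','top4');grab('scene','scene4')
plan(st(-55,350,55),-3.6)
"
```

```text
shift cm [-0.04  4.38  0.21] turn [0.07 0.05 0.03] | at [564.2 378.4  98.8] gap 20.4 F [-0.3 -0.7  0.1] t 37.08 jawdir -3.55 j [0.42 0.55 1.42 0.   1.18 0.48]
shift cm [-0.03  4.44  0.14] turn [0.01 0.04 0.  ] | at [564.9 378.5  99.4] gap 20.6 F [-0.3  0.6 -1.6] t 37.23 jawdir -3.56 j [0.42 0.55 1.42 0.   1.18 0.48]
```

View pics/w20.png

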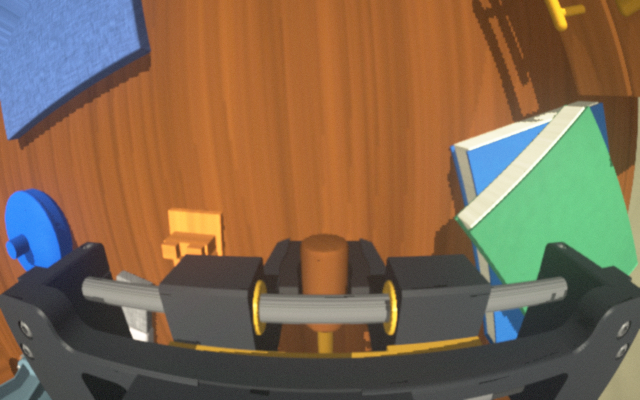

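View pics/top4.png

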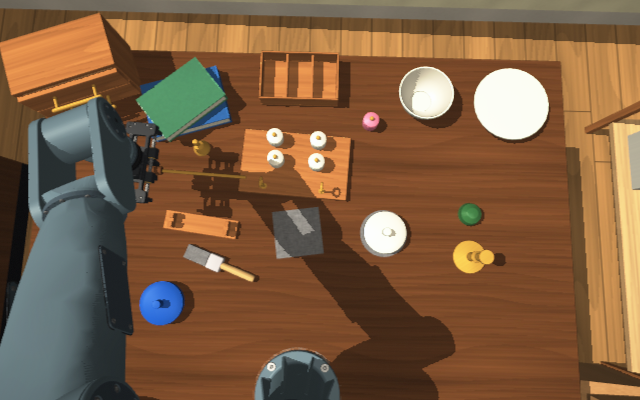

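View pics/scene4.png

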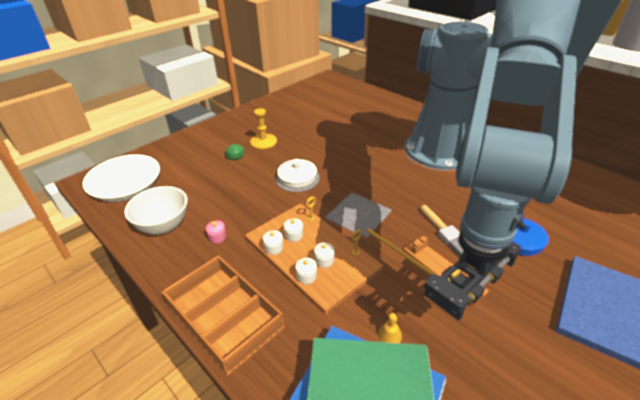

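```bash
python3 -c "
from h import *
im=cv2.imread('pics/top4.png');cv2.imwrite('pics/t4.png',cv2.resize(im[150:210,150:350],None,fx=4,fy=4,interpolation=cv2.INTER_CUBIC))
im=cv2.imread('pics/scene4.png');cv2.imwrite('pics/s4.png',cv2.resize(im[185:295,295:445],None,fx=5,fy=5,interpolation=cv2.INTER_CUBIC))
"
```

```text
(no output)
```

View pics/t4.png

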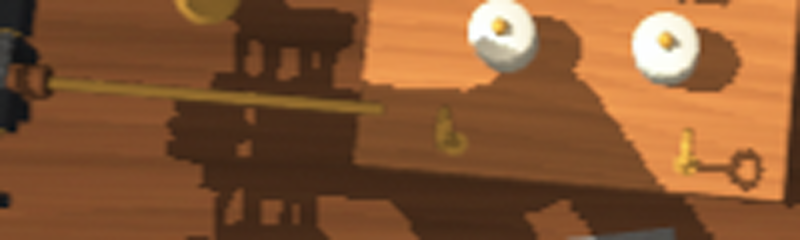

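View pics/s4.png

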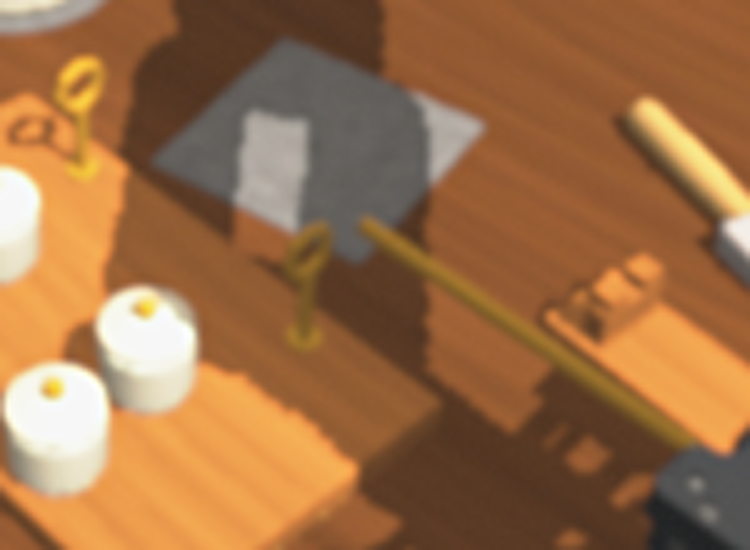

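```bash
python3 -c "
from h import *
def T(t,s):
    x,e=tri([ray('top',*t),ray('scene',*s)]);return x.round(1),np.round(e,1)
print('tip',T((244.6,176.6),(367.6,229)))
print('L',T((260.6,181.6),(356.6,234.6)))
print('R',T((321.3,187.4),(311,201.2)))
print('expect tip from pose', np.array([564.6,378.5])-SY*240)
# rod plane intersection: top line & scene line
o1,a=ray('top',244.6,176.6);_,b=ray('top',163.4,170.9);n1=np.cross(a,b)
o2,c=ray('scene',367.6,229);_,d=ray('scene',432.6,272.6);n2=np.cross(c,d)
v=np.cross(n1,n2);v/=np.linalg.norm(v);print('rod dir',v, 'stand -y',-SY)
"
```

```text
tip (array([553.6, 142. , 117.5]), array([0.3, 0.3]))
L (array([549.5, 108.5,  74.7]), array([1., 1.]))
R (array([538.4, -51.1,  74.4]), array([0.8, 0.8]))
expect tip from pose [549.4899999  138.97612249]
rod dir [0.04394147 0.99902178 0.00496235] stand -y [-0.06295833 -0.99801616]
```

apply_moves(increments=[[[0,1.5,0.1],[0,0.6,0],-1],[[0,3,0.27],[0,1.15,0],-1],[[0,4.3,0.27],[0,1.15,0],-1],[[0,4.3,0.27],[0,1.15,0],-1],[[0,4.3,0.27],[0,1.15,0],-1]])

```text
time: 37.85
eef_pos: [568.4, 378.0, 56.3]
orientation: [0.479, -0.52, 0.52, -0.479]
wrist_force: [0.4, -0.1, -0.8]
finger_gap: 20.4
```

apply_moves(increments=[[[0,0,0],[0,0,0],-1],[[0,0,0],[0,0,0],-1]])

```text
time: 38.1
eef_pos: [568.6, 378.2, 57.0]
orientation: [0.478, -0.52, 0.52, -0.479]
wrist_force: [-1.7, 0.1, -0.3]
finger_gap: 20.2
```

```bash
python3 -c "
from h import *
plan(st(-55,350,55),-3.6)
im,_=grab('top','top5');im2,_=grab('scene','scene5')
plan(st(-55,350,55),-3.6)
cv2.imwrite('pics/t5.png',cv2.resize(im[150:210,150:350],None,fx=4,fy=4,interpolation=cv2.INTER_CUBIC)[:,:,::-1])
cv2.imwrite('pics/s5.png',cv2.resize(im2[185:295,295:445],None,fx=5,fy=5,interpolation=cv2.INTER_CUBIC)[:,:,::-1])
"
```

```text
shift cm [-0.03  0.2  -0.23] turn [-0.05 -1.15 -0.03] | at [568.6 378.2  57. ] gap 20.2 F [-1.7  0.1 -0.3] t 38.1 jawdir -4.75 j [0.41 0.61 1.43 0.   1.11 0.5 ]
shift cm [-0.04  0.18 -0.22] turn [-0.04 -1.15 -0.02] | at [568.5 378.1  56.8] gap 20.5 F [ 0.   0.9 -0.8] t 38.2 jawdir -4.75 j [ 0.41  0.61  1.43 -0.    1.11  0.5 ]
```

View pics/t5.png

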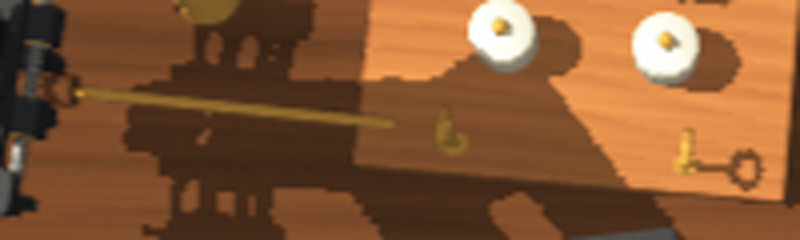

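View pics/s5.png

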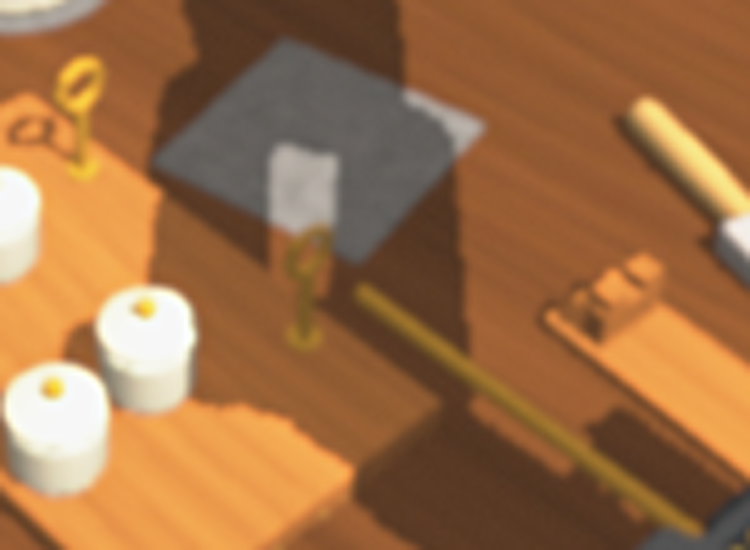

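```bash
python3 - <<'E'
from h import *
def pc(c,o,k): return ((c[0]+.5)/k-.5+o[0],(c[1]+.5)/k-.5+o[1])
top=cv2.imread('pics/top5.png')[:,:,::-1].copy();sc=cv2.imread('pics/scene5.png')[:,:,::-1].copy()
def line(im,poly):
    h=hsv(im);m=((h[...,0]>17)&(h[...,0]<34)&(h[...,1]>110)).astype(np.uint8)
    k=np.zeros_like(m);cv2.fillPoly(k,[np.array(poly,np.int32)],1)
    ys,xs=np.nonzero(m&k);v=cv2.fitLine(np.c_[xs,ys].astype(np.float32),2,0,.01,.01).ravel()
    t=(np.c_[xs,ys]-v[2:])@v[:2];print(len(xs),v.round(3),(v[2:]+t.min()*v[:2]).round(1),(v[2:]+t.max()*v[:2]).round(1));return v,t
vt,tt=line(top,[(172,170),(252,178),(252,184),(172,176)])
vs,ts=line(sc,[(364,238),(432,286),(428,292),(364,248)])
L=(260.6,181.6),(356.6,234.6);Rr=(321.3,187.4),(311,201.2)
for n,(a,b) in dict(L=L,R=Rr).items():
    f=lambda v,p: np.cross(v[:2],np.array(p)-v[2:])
    print(n,'offset px from rod line top',f(vt,a).round(2),'scene',f(vs,b).round(2))
P=[ray('top',*(vt[2:]+t*vt[:2])) for t in (tt.min(),tt.max())]
Q=[ray('scene',*(vs[2:]+t*vs[:2])) for t in (ts.min(),ts.max())]
n1=np.cross(P[0][1],P[1][1]);n2=np.cross(Q[0][1],Q[1][1]);v=np.cross(n1,n2);v/=np.linalg.norm(v);v*=np.sign(v[1])
A=np.array([n1,n2,[0,1,0]])
for y in (142,108.7,-50.8): print(y,np.linalg.solve(A,[n1@P[0][0],n2@Q[0][0],y]).round(1))
print(v)
for n,(a,b) in dict(L=L,R=Rr).items(): print(n,tri([ray('top',*a),ray('scene',*b)])[0].round(1))
E
```

```text
173 [9.95000e-01 1.00000e-01 2.10012e+02 1.76543e+02] [171.9 172.7] [247.1 180.3]
235 [  0.809   0.588 398.655 266.366] [366.7 243.1] [430.1 289.2]
L offset px from rod line top -0.02 scene -0.94
R offset px from rod line top -0.31 scene -1.12
142 [552.8 142.   73.8]
108.7 [550.4 108.7  73.3]
-50.8 [538.8 -50.8  70.9]
[0.07256431 0.9972516  0.01495518]
L [549.5 108.5  74.7]
R [538.4 -51.1  74.4]<stdin>:13: DeprecationWarning: Arrays of 2-dimensional vectors are deprecated. Use arrays of 3-dimensional vectors instead. (deprecated in NumPy 2.0)
```

apply_moves(increments=[[[0,0.1,0],[0,0,-0.6],-1],[[1,0.1,0.02],[0,0,-0.6],-1],[[2,0.1,0.03],[0,0,-0.6],-1],[[2,0.1,0.03],[0,0,-0.6],-1],[[2,0.1,0.03],[0,0,-0.6],-1]])

```text
time: 38.83
eef_pos: [567.1, 357.8, 55.5]
orientation: [0.481, -0.518, 0.523, -0.476]
wrist_force: [-0.0, 0.3, 0.2]
finger_gap: 20.6
```

```bash
cat > chk.py <<'E'
from h import *
import sys
k=sys.argv[1]
plan((0,0,0),-3.6)
im,_=grab('top','top'+k);im2,_=grab('scene','scene'+k)
cv2.imwrite(f'pics/t{k}.png',cv2.resize(im[150:210,150:350],None,fx=4,fy=4,interpolation=cv2.INTER_CUBIC)[:,:,::-1])
cv2.imwrite(f'pics/s{k}.png',cv2.resize(im2[185:295,295:445],None,fx=5,fy=5,interpolation=cv2.INTER_CUBIC)[:,:,::-1])
E
python3 chk.py 6
```

```text
shift cm [ 40.33   5.96 -53.53] turn [-0.   -1.19  0.59] | at [567.1 357.8  55.5] gap 20.6 F [-0.   0.3  0.2] t 38.83 jawdir -4.79 j [ 0.39  0.59  1.46 -0.01  1.1   0.48]
```

View pics/t6.png

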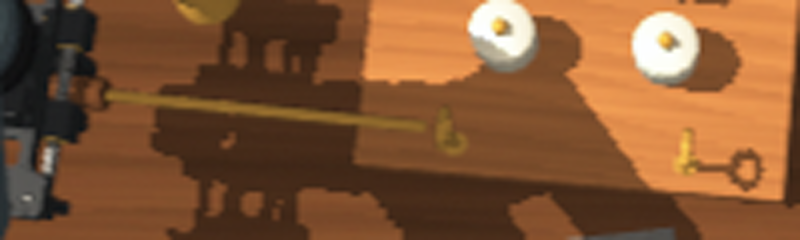

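View pics/s6.png

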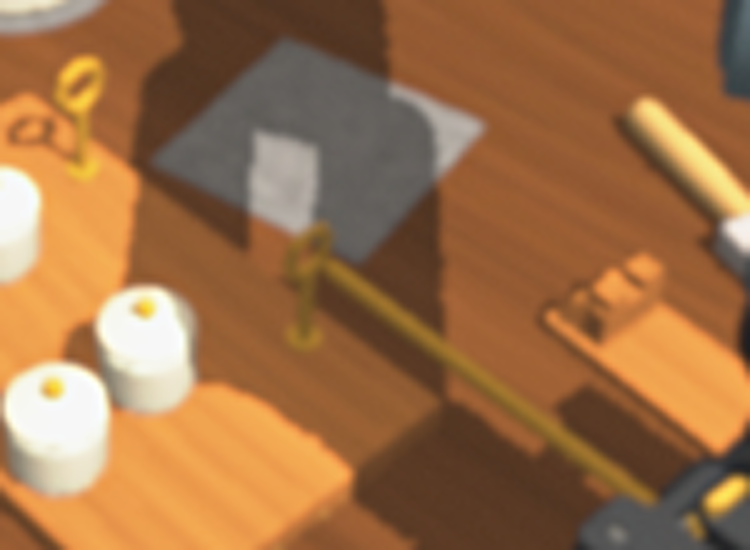

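apply_moves(increments=[[[0.6,0,0.01],[0,0,0],-1],[[1.2,0,0.02],[0,0,0],-1],[[1.8,0,0.03],[0,0,0],-1],[[2.5,0,0.04],[0,0,0],-1],[[3,0,0.05],[0,0,0],-1]])

```text
time: 39.55
eef_pos: [564.9, 327.5, 55.7]
orientation: [0.482, -0.518, 0.523, -0.476]
wrist_force: [-0.4, 0.3, 0.1]
finger_gap: 20.8
```

```bash
python3 chk.py 7
```

```text
shift cm [ 37.27   5.96 -53.58] turn [ 0.01 -1.17  0.6 ] | at [564.9 327.5  55.7] gap 20.8 F [-0.4  0.3  0.1] t 39.55 jawdir -4.77 j [ 0.35  0.56  1.51 -0.01  1.08  0.44]
```

View pics/t7.png

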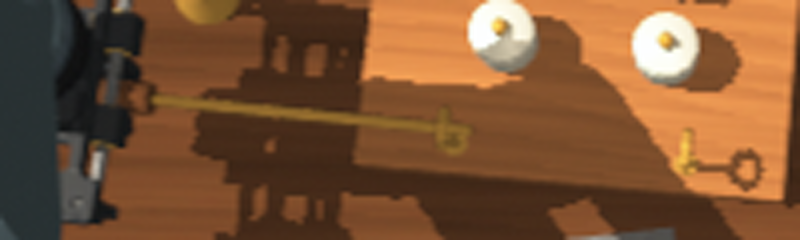

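View pics/s7.png

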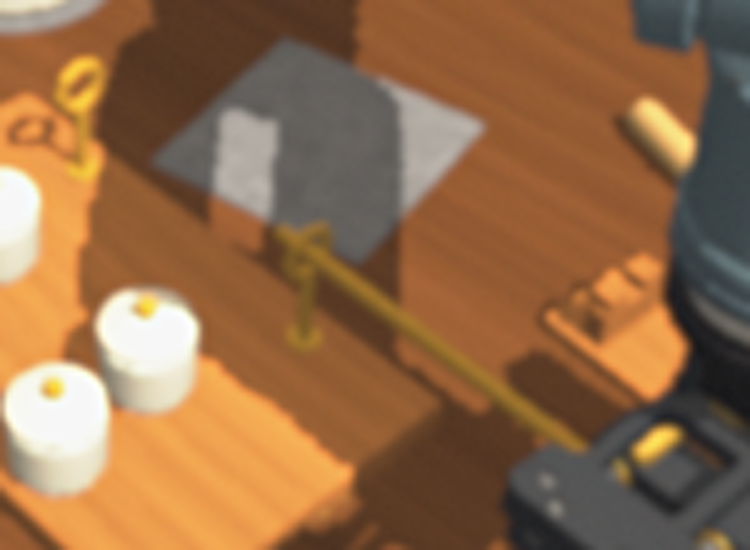

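apply_moves(increments=[[[1.5,0,0.02],[0,0,0],-1],[[3.5,0,0.06],[0,0,0],-1],[[6,0,0.1],[0,0,0],-1],[[8.5,0,0.14],[0,0,0],-1],[[11,0,0.18],[0,0,0],-1]])

```text
time: 40.28
eef_pos: [557.3, 216.3, 56.9]
orientation: [0.482, -0.518, 0.523, -0.476]
wrist_force: [-0.9, -0.2, -1.6]
finger_gap: 20.7
```

```bash
python3 chk.py 8
```

```text
shift cm [ 26.14   5.97 -53.73] turn [ 0.01 -1.18  0.61] | at [557.3 216.3  56.9] gap 20.7 F [-0.9 -0.2 -1.6] t 40.27 jawdir -4.78 j [ 0.18  0.45  1.66 -0.01  1.03  0.27]
```

View pics/t8.png

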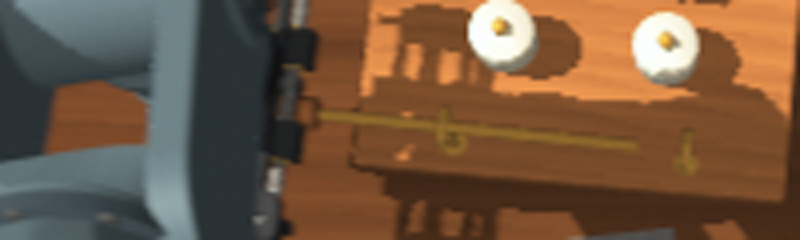

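View pics/s8.png

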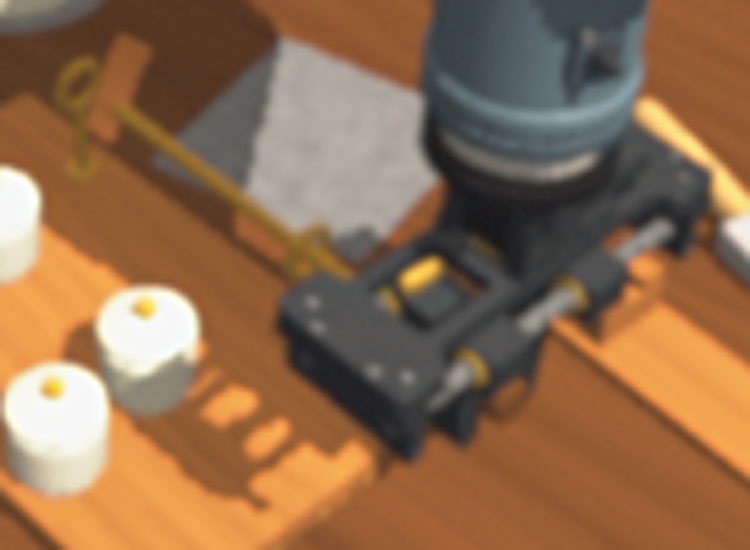

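apply_moves(increments=[[[0,0.15,0],[0,0,0],-1],[[0.8,0.15,0.01],[0,0,0],-1],[[1.8,0.15,0.03],[0,0,0],-1],[[2.8,0.15,0.05],[0,0,0],-1],[[3.8,0.15,0.06],[0,0,0],-1]])

```text
time: 41.0
eef_pos: [555.0, 179.7, 55.7]
orientation: [0.482, -0.518, 0.523, -0.476]
wrist_force: [0.4, 0.1, -1.1]
finger_gap: 20.6
```

```bash
python3 chk.py 9
```

```text
shift cm [ 22.45   5.81 -53.82] turn [ 0.01 -1.15  0.6 ] | at [555.  179.7  55.7] gap 20.6 F [ 0.4  0.1 -1.1] t 41.0 jawdir -4.75 j [ 0.12  0.43  1.7  -0.01  1.01  0.2 ]
```

View pics/t9.png

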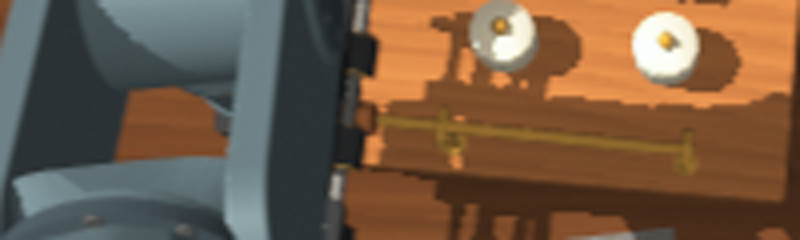

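View pics/s9.png

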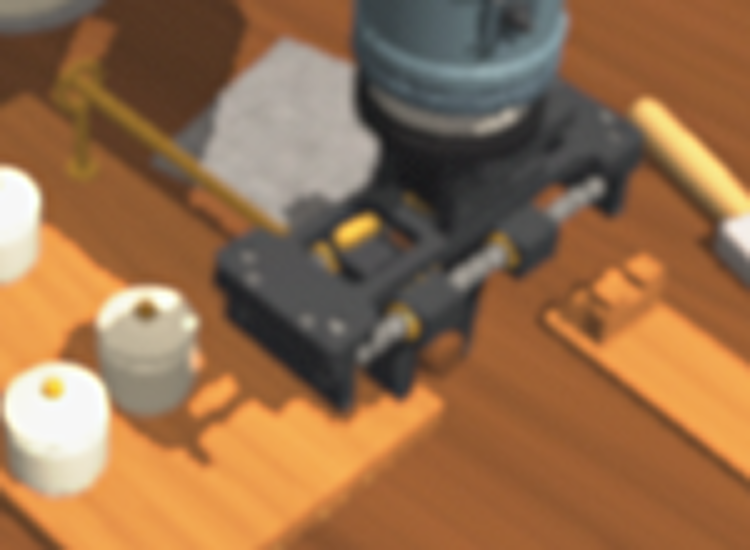

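apply_moves(increments=[[[0.6,0,0.01],[0,0,0],-1],[[1.2,0,0.02],[0,0,0],-1],[[1.8,0,0.03],[0,0,0],-1],[[2.4,0,0.04],[0,0,0],-1],[[2.6,0,0.04],[0,0,0],-1]])

```text
time: 41.72
eef_pos: [553.3, 154.0, 56.0]
orientation: [0.481, -0.518, 0.523, -0.476]
wrist_force: [-0.1, 0.7, -0.2]
finger_gap: 20.4
```

```bash
python3 chk.py 10
```

```text
shift cm [ 19.9    5.81 -53.86] turn [ 0.01 -1.17  0.6 ] | at [553.3 154.   56. ] gap 20.4 F [-0.1  0.7 -0.2] t 41.73 jawdir -4.77 j [ 0.07  0.41  1.73 -0.01  1.01  0.16]
```

View pics/t10.png

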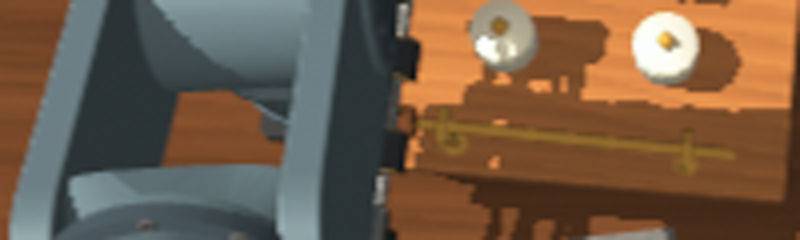

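View pics/s10.png

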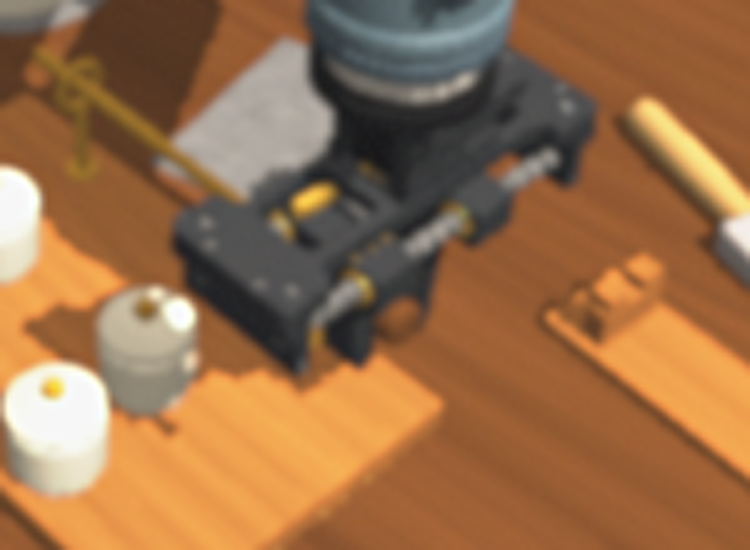

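apply_moves(increments=[[[0,0.15,0],[0,0,0],-1],[[0,0.3,0],[0,0,0],-1],[[0,0.35,0],[0,0,0],-1],[[0,0.35,0],[0,0,0],-1]])

```text
time: 42.32
eef_pos: [553.2, 154.5, 52.4]
orientation: [0.482, -0.518, 0.523, -0.476]
wrist_force: [0.4, 0.5, 0.9]
finger_gap: 21.0
```

apply_moves(increments=[[[0,0,0],[0,0,0],-0.6],[[0,0,0],[0,0,0],-0.3],[[0,0,0],[0,0,0],0],[[0,0,0],[0,0,0],0],[[0,0,0],[0,0,0],0]])

```text
time: 42.95
eef_pos: [553.3, 154.4, 52.5]
orientation: [0.482, -0.518, 0.523, -0.476]
wrist_force: [0.4, 1.1, -0.7]
finger_gap: 44.1
```

```bash
python3 -c "
from h import *
plan((0,0,0),-3.6)
grab('wrist','w21')"
```

```text
shift cm [ 19.92   5.46 -53.87] turn [ 0.   -1.15  0.6 ] | at [553.3 154.4  52.5] gap 44.1 F [ 0.4  1.1 -0.7] t 42.95 jawdir -4.75 j [ 0.07  0.42  1.73 -0.01  1.    0.16]
```

View pics/w21.png

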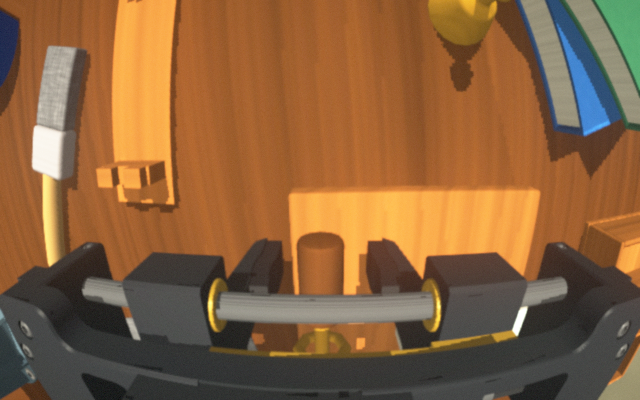

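Rod released and lying in the eyes, clear of both fingers (handle at 320,260). Straight up, then back away.

apply_moves(increments=[[[0,-2,0],[0,0,0],0],[[0,-5,0],[0,0,0],0],[[0,-9,0],[0,0,0],0],[[0,-14,0],[0,0,0],0],[[0,-18,0],[0,0,0],0]])

```text
time: 43.62
eef_pos: [553.9, 156.4, 236.4]
orientation: [0.481, -0.517, 0.523, -0.477]
wrist_force: [-0.1, 0.6, 1.0]
finger_gap: 43.9
```

apply_moves(increments=[[[-5,-2,-4],[0,0,0],0],[[-10,-2,-8],[0,0,0],0],[[-15,-2,-12],[0,0,0],0],[[-20,-2,-14],[0,0,0],0],[[-25,-2,-16],[0,0,0],0]])

```text
time: 44.25
eef_pos: [413.6, 420.9, 252.0]
orientation: [0.481, -0.517, 0.523, -0.477]
wrist_force: [-0.0, -0.0, 0.5]
finger_gap: 43.9
```

apply_moves(increments=[[[0,0,0],[0,0,0],0],[[0,0,0],[0,0,0],0]])

```text
time: 44.5
eef_pos: [414.8, 418.6, 250.7]
orientation: [0.482, -0.517, 0.523, -0.476]
wrist_force: [-0.4, -0.0, 0.1]
finger_gap: 44.0
```

```bash
python3 chk.py 11
```

```text
shift cm [ 44.86  25.51 -37.92] turn [-0.04 -1.11  0.6 ] | at [414.8 418.6 250.7] gap 44.0 F [-0.4 -0.   0.1] t 44.5 jawdir -4.71 j [ 0.59  0.21  1.55 -0.01  1.39  0.68]
```

View pics/top11.png

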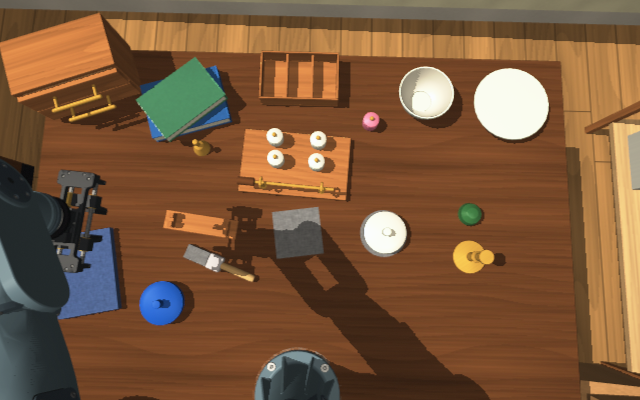

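View pics/scene11.png

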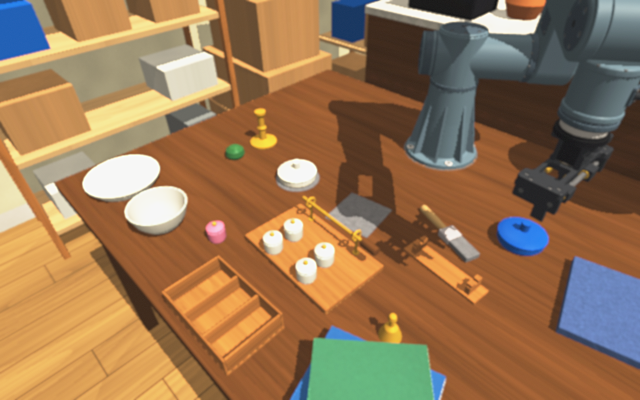

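View pics/s11.png

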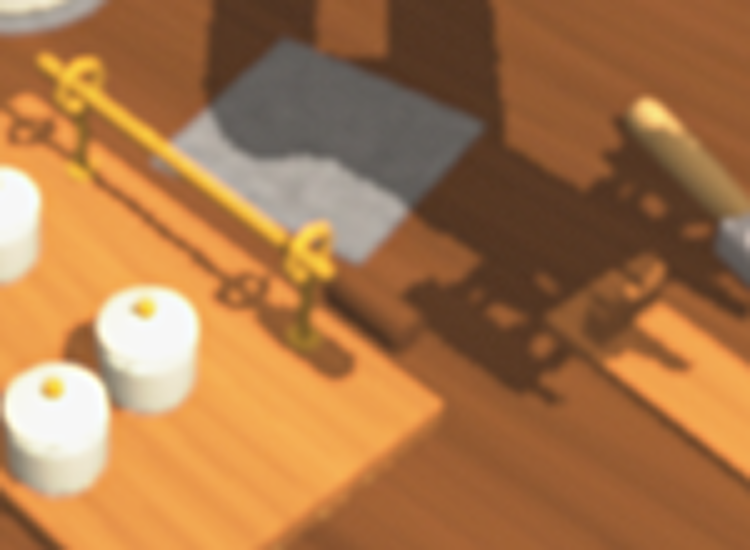

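```bash
python3 - <<'E'
from h import *
im=cv2.imread("pics/top11.png")[:,:,::-1].copy()
w=white(im).astype(np.uint8);n,l,s_,ce=cv2.connectedComponentsWithStats(w)
for i in range(1,n):
    if s_[i,4]>800 and abs(ce[i]-[384,233]).max()<12:
        cn=max(cv2.findContours((l==i).astype(np.uint8),0,1)[0],key=cv2.contourArea)
        P=np.array([pl("top",*p[0],34)[:2] for p in cn],np.float32);print("dish",cv2.minEnclosingCircle(P),cv2.fitEllipse(P))
for c,s in blobs(brass(im),6):
    if 265<c[0]<330 and 120<c[1]<170:
        q=pl("top",*c,70)[:2]-O;print("pot in stand",(q@SX).round(1),(q@SY).round(1))
t=pl("top",150+735/4,150+156/4,72)[:2]-O;print("tip",t@SX,t@SY)
cv2.imwrite("pics/d11.png",cv2.resize(im[120:270,235:420],None,fx=4,fy=4,interpolation=cv2.INTER_CUBIC)[:,:,::-1])
E
```

```text
dish ((430.48065185546875, -223.4310302734375), 59.372615814208984) ((429.3046569824219, -224.66697692871094), (112.50955200195312, 113.61705017089844), 26.983684539794922)
pot in stand 78.2 57.6
pot in stand 80.7 -60.1
pot in stand 17.6 49.9
pot in stand 18.7 -60.9
tip -56.180230019115974 -114.16119706443413
```

View pics/d11.png

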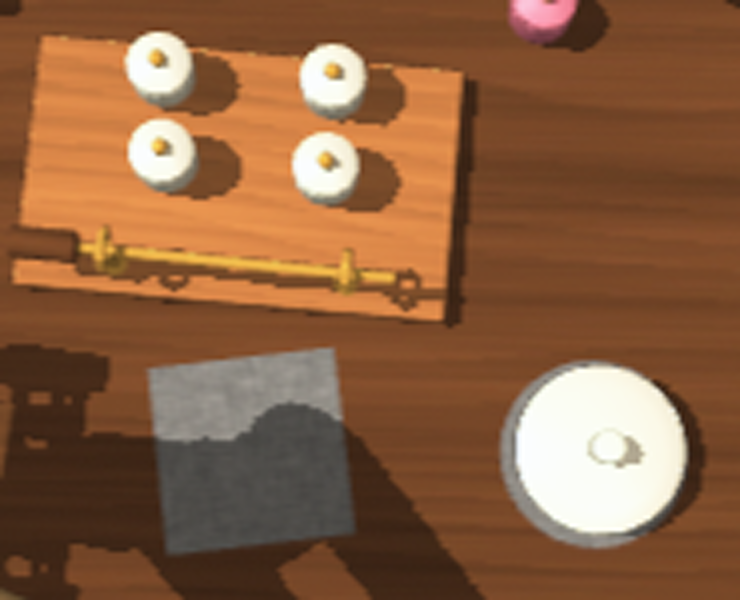

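```bash
python3 -c "
from plant import sign_off
print(sign_off())"
```

```text
the job is handed in; nothing more can be done
None
```

The display is set up as asked and the job is handed in, at 44.5 s of the 210 s allowed. The sign-off itself gives no verdict.

I slid the dish by its knob onto the round mat. Then I stood the four white pots on the stand and pushed the rod through both eyes from the left, let go and backed the arm away.

The last pictures gave these measurements:

| Item | Measured | Required |
|---|---|---|
| Dish centre | about 2 mm from the round mat's centre | within 18 mm |
| Pots, stand (x, y) in mm | (78, 58), (81, -60), (18, 50), (19, -61), all upright | x -22 to 100, y within 140 |
| Rod tip | about 34 mm past the far eye; rod origin about 1 mm from the rail point along the rail | within 30 mm |

- **Forces:** Contact forces as the pots touched down read 6 to 12 N at the wrist, against the 45 N limit. The finger force itself is not measured; the grip was the fixed half setting.
- **Dish lift:** Near the end of the slide, the wrist read about 4 to 5 N of the dish's weight for a moment. It may have been unloaded, or lifted by a fraction of a millimetre, well under the 12 mm limit.
- **Knocks:** I saw no piece knocked aside during the run.
- **Bystanders:** In the pictures the candlestick, bell and paperweight, along with the pink pot and blue dish, look where they started. I did not measure these.

The different camera views agreed to about 2 mm, and no check failed.

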